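Photograph the roasting paddles at their balance points

ROBOT

A 6-joint arm with a two-finger parallel gripper is mounted at the origin on the work surface. World frame = base frame: x ahead of the robot, y to its left, z up, the work surface at z = 0. Lengths are in mm, angles in rad, forces in N, time in s.
With the tool pointing down it reaches from about 300 to 775 mm from the base axis. Payload 14.6 kg.
Tool frame: the origin (TCP) lies where the fingers leave the gripper's body, on its centre line; the fingertips stand 97 mm ahead of it and the grasp point (between the pads) lies ahead of it (grip_depth is the z of the grasp point in the tool frame, in mm); z points along the fingers, y is the line along which they close (so a half turn about z gives the same grasp; the last joint's range is limited). The gripper opens to 94 mm and grips with 3 to 60 N. Pads are 16 mm wide; open, the fingers measure 119 mm over their backs; the gripper's body (75 mm by 177 mm) begins 78 mm behind the grasp point.
Start: joints at [-1.24, 0.3, 1.521, -0, 1.321, -0.067], TCP at [213.058, -507.047, 302.646] pointing down, gripper open.
Joint ranges: [-3.03, 3.03], [-0.79, 2.21], [0.23, 2.52], [-1.04, 4.18], [0, 3.07], [-2.55, 2.55]. Speed limits (rad/s): [2.22, 2.22, 2.57, 3.14, 3.14, 3.14].

INTERFACE

Orientations are given as [roll, pitch, yaw] about the fixed x, y, z axes, in that order (R = Rz(yaw) Ry(pitch) Rx(roll)).
In Python, from cell import read_state, camera, sign_off, regions_of, spot_point, grip_depth gives the robot as it stands. The module is installed in compiled form; this text tells all that it offers.
- The arm moves only by the tool send_rows, never from a script. Its argument "series" is a list of rows, each a list of 3 entries, a list of its own where there are three numbers: the shift along the world's x, y, z in mm, then the turn about the world's z in degrees, then the closure, from -1 (fully open) to 1 (shut), so that 0 is half open. A call has 1 to 12 rows; each row shifts and turns the commanded pose from where the row before left it; what a row does not reach is not made up. A row lasts 1/10 s, in which the tool goes at most 50 mm and 8.59 degrees, less where a joint would pass 70% of its speed; a pose out of reach is approached as far as the arm can. A call is refused whole if a number of a shift passes 50 or a number of a turn 8.59, either way. A call with a gripper value outside its range is refused whole. The fingers move at their own pace and stop on an object; "squeeze" is the grip in N (left out, the last holds). Time passes only in rows, so rows that do not move let the fingers close. It gives the time, the measured TCP pose, the force, the opening and the grip force at its end, in the units of the state.
- read_state(): the state, without advancing time (a new reading comes with each control period).
- camera(name): name is "scene" or "top" or "wrist"; returns a dict with "color" (384x512x3 uint8, blue, green, red), "fx", "fy", "cx", "cy" (pixels), "dist" ([k1, k2, p1, p2, k3] as OpenCV has them; the pictures are not rectified), "camera_from_world" (4x4, takes a point from world to camera coordinates). Camera axes: x right, y down, z forward; pixel columns grow to the right and rows downward; lengths in mm; the calibration is good to about 2 mm. A picture is of the moment at which its call begins. There is no depth.
- sign_off(): hands the job in; it is judged then, once.
Trained networks look in a picture, given as the dict that the camera call returned (one of the last four; its "shot" number tells which), for a name from the list of things; names that differ only in an ending like _2 or _b are one class to them, and where a whole thing is asked for, a point or a joint stands for the part that bears it (a point fixed in the world has none). Each returns a list of dicts, best first, with "confidence" (0 to 1); they miss things now and then, are a little off and sometimes report something else, mostly with a low value. They report only what shows in the picture. A call takes as long as a camera call. They do not tell look-alikes from the thing itself.
- regions_of(thing, picture): "mask" (384x512 bool, what is visible of it).
- spot_point(thing, picture): "point" ([x, y, z] in mm, in the coordinates of the camera as it stood for that picture, good to about 4 mm: a listed point, or the origin of a listed thing).
The state is a dict: "clock": time; "joints": joint angles; "qd": joint speeds; "effort": joint torques, N m; "eef_pos": TCP position; "eef_rot": TCP orientation; "wrist_force": force on the tool from outside, world axes, zero at the start; "moment": the same for the moment, N m; "finger_gap": finger opening in mm; "finger_force": force on a finger pad.
Only numpy, scipy, OpenCV 4.12 (cv2) and the standard library are available. Lean on these libraries where they do the work, as an engineer would, in place of code of your own. Each camera call takes 0.05 s, during which the arm holds its last target. There are 200 camera calls.

TASK

Take every wooden paddle out of the bamboo tray and balance it across the edge of the aluminium bar, side by side and roughly square to it, so that each rests level on the bar alone. While they all balance, press the button of the camera remote down to its halfway stop, pause there for a good second, then press it fully down. Then lay all the paddles back flat in the tray, none on top of another, and leave the coffee pot and the grinder behind the remote where they stand.

Things in the scene. Friction and masses are not known exactly. Their poses are not given: they have to be found in the camera images.
- rail_top (a point): Fixed aluminium T-bar standing on its flange (60 mm wide, 6 thick), 300 mm long along y. Its flat top edge is 14 mm wide and 55 mm above the worktop. Point: middle of the top edge; x across the bar, z up. A paddle stays level if its balance point lies over the 14 mm edge, else it tips until one end is on the worktop. Room for three paddles 90 mm apart.
- tray_floor (a point): Fixed bamboo tray, 424 mm along x by 304 along y (inside 400 by 280), floor 6 mm thick, rim 12 wide and 20 mm above the worktop. Stands left or right of the robot, the bar on the other side. Point: centre of the floor's upper face. The paddles start in it about 85 mm apart side by side along its x, blades to +x. They may go back either way round.
- paddle_a_mid (a point): Wooden paddle 300 mm long: handle a bar 24 wide, 18 high; blade (last 90 mm) square-cut, 56 wide, 10 thick, centred; both faces alike, either may be up; 0.2 to 0.3 kg. A hidden fixed weight in the handle differs each start, so its balance point must be found by trying: on the handle, 65 mm towards its end to 25 mm towards the blade from this point. Point: middle of its length and thickness; x to the blade, z up at first.
- paddle_b_mid (a point): Wooden paddle 280 mm long: handle a bar 24 wide, 18 high; blade (last 80 mm) square-cut, 44 wide, 10 thick, centred; both faces alike, either may be up; 0.2 to 0.3 kg. A hidden fixed weight in the handle differs each start, so its balance point must be found by trying: on the handle, 65 mm towards its end to 25 mm towards the blade from this point. Point: middle of its length and thickness; x to the blade, z up at first.
- paddle_c_mid (a point): Wooden paddle 320 mm long: handle a bar 24 wide, 18 high; blade (last 100 mm) round-ended, 56 wide, 10 thick, centred; both faces alike, either may be up; 0.2 to 0.3 kg. A hidden fixed weight in the handle differs each start, so its balance point must be found by trying: on the handle, 65 mm towards its end to 25 mm towards the blade from this point. Point: middle of its length and thickness; x to the blade, z up at first.
- button_top (a point): Camera remote: fixed black box 60 by 50 by 30 mm between bar and tray, with a steel two-stage button 30 mm across. Point: centre of the button's top, 60 mm above the worktop when free. Pressed down: 6 mm on a soft spring (1 to 2.5 N) to the halfway stop, firm up to 8 N, then 6 mm more (8 to 12 N) to the bottom. Springs back.
- shutter_half (a joint): first stage of the button, m: 0 free, 0.006 at the halfway stop
- shutter_full (a joint): second stage of the button, m: 0 until pressed past the halfway stop, 0.006 fully down
- jebena: terracotta coffee pot with a narrow neck, 185 mm high, 125 mm across, behind the remote; origin under its middle. Leave alone.
- grinder: black coffee grinder, 90 mm across and 170 mm high, beside the coffee pot; origin under its middle. Leave alone.
Mind the look-alikes: they are no part of the job. Leave any orange or yellow look-alike of the part that bears button_top alone.

How it is judged:
By the outcome, as a careful person would: the job done as asked, in the order asked, and still so for the second after the job is handed in, with the robot touching nothing.
Of paddle_a, paddle_b, paddle_c only 2 to 3 are there at a start; the rules pass over those that are not, and their reading is None.
At some moment in a run one of paddle_a, paddle_b, paddle_c may be knocked a few centimetres aside while the robot is not near it.
It also fails if it takes over 210 s, if anything falls off the work surface, if the arm or the gripper's body presses on something with over 40 N, if the wrist force passes 120 N, or if a joint passes its speed limit or range.

## Working session

There is one attempt and no reset: what is moved stays moved. The work goes in short steps, Python scripts to look and compute and a tool call to move; the robot and the scene stay as the last step left them, time stands still between calls to the robot, and variables do not carry over. Pictures are saved under pics/ and viewed, at most 14 in all, crops included, and the job is handed in when it is done.

Besides the shell and the picture viewer there is one more tool, called as a command line: name --argument value ..., lists and objects as JSON in quotes. send_rows: Moves the arm, as the interface text tells. Its arguments: {"type":"object","properties":{"series":{"type":"array"},"squeeze":{"type":"number"}},"required":["series"]}

```bash
mkdir -p pics; cat > h.py <<'E'
import numpy as np, cv2
from cell import *
def w(p,cam):
    M=np.array(cam["camera_from_world"]); return np.linalg.inv(M)@np.r_[p,1]
def K(c): return np.array([[c["fx"],0,c["cx"]],[0,c["fy"],c["cy"]],[0,0,1.]])
def pix2w(uv,c,z):
    n=cv2.undistortPoints(np.array(uv,float).reshape(-1,1,2),K(c),np.array(c["dist"],float)).reshape(-1,2)
    M=np.linalg.inv(np.array(c["camera_from_world"])); o=M[:3,3]
    d=np.c_[n,np.ones(len(n))]@M[:3,:3].T
    return o+d*((z-o[2])/d[:,2])[:,None]
def spots(names,c,mn=0.3):
    for n in names:
        for r in spot_point(n,c)[:4]:
            if r["confidence"]>mn: print(n,round(r["confidence"],2),np.round(w(r["point"],c)[:3],0))
E
python3 - <<'E'
from h import *
print(grip_depth); s=read_state(); print(s)
for n in ["top","scene"]:
    c=camera(n); cv2.imwrite(f"pics/{n}0.png",c["color"]); print(n)
    spots(["rail_top","tray_floor","paddle_a_mid","paddle_b_mid","paddle_c_mid","button_top","jebena","grinder"],c)
E
```

```text
78.39999999999999
{'clock': 0.0, 'joints': array([-1.23962263e+00,  3.00473441e-01,  1.52155784e+00,  1.69237713e-05,
        1.32069266e+00, -6.66146608e-02]), 'qd': array([-1.81350260e-04, -1.27954228e-03, -1.02569266e-03, -1.43071274e-03,
       -6.65903712e-05, -1.50417235e-03]), 'effort': array([-6.75796782e-04, -5.31808412e+01, -3.52740920e+01,  7.08032283e-02,
        2.43821600e-02, -1.43544225e-04]), 'eef_pos': array([ 213.00554815, -506.92500026,  302.09481533]), 'eef_rot': array([-3.14046497e+00, -9.16604233e-05,  3.97784111e-01]), 'wrist_force': array([-0.18579134, -0.39003852,  0.95472978]), 'moment': array([ 0.04740364, -0.04982955, -0.01568905]), 'finger_force': 0.0, 'finger_gap': 94.00626581691031}
top
rail_top 0.67 [484. 236.  54.]
tray_floor 0.6 [ 538. -242.    4.]
paddle_a_mid 0.98 [ 506. -159.   19.]
paddle_b_mid 0.64 [ 516. -244.   12.]
paddle_c_mid 0.76 [ 559. -324.   13.]
button_top 0.62 [520.  -7.  64.]
button_top 0.62 [226. 326.  58.]
button_top 0.53 [644.  38.  62.]
button_top 0.42 [417.  16.  60.]
jebena 0.71 [798.  63.   1.]
grinder 0.87 [801. -70.   3.]
scene
rail_top 0.94 [477. 232.  53.]
tray_floor 0.69 [ 540. -244.    7.]
paddle_a_mid 0.68 [ 511. -160.   14.]
paddle_b_mid 0.88 [ 520. -236.   15.]
paddle_c_mid 0.93 [ 552. -326.   14.]
button_top 0.56 [649.  41.  61.]
button_top 0.55 [223. 318.  64.]
button_top 0.49 [513.  -3.  61.]
button_top 0.48 [418.  14.  60.]
jebena 0.57 [802.  61.  -2.]
jebena 0.53 [518.  -5.  62.]
grinder 0.55 [800. -68.  -0.]
```

View pics/top0.png

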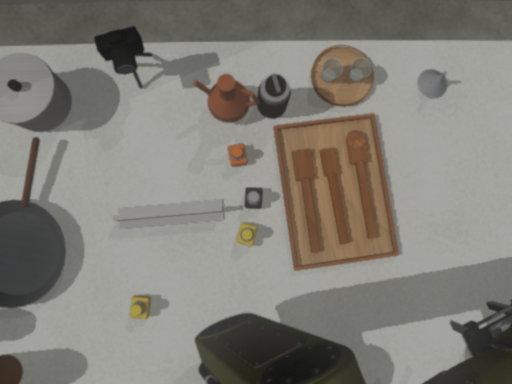

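View pics/scene0.png

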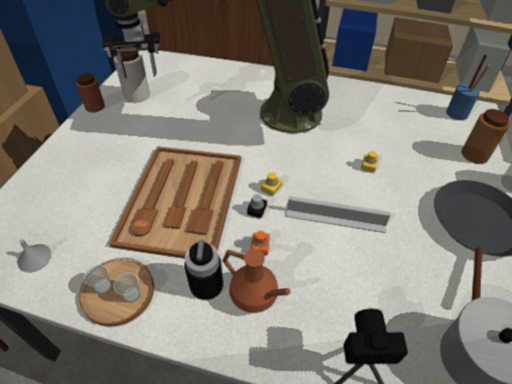

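```bash
python3 - <<'E'
from h import *
c=camera("top")
for n,z in [("paddle_a_mid",20),("tray_floor",20),("rail_top",55),("button_top",60)]:
    for r in regions_of(n,c)[:4]:
        m=r["mask"]; v,u=np.nonzero(m)
        if len(u)<10: continue
        P=pix2w(np.c_[u,v],c,z)[:,:2]; 
        cen,sz,a=cv2.minAreaRect(P.astype(np.float32))
        mu=P.mean(0); _,_,V=np.linalg.svd(P-mu,full_matrices=False)
        print(n,round(r["confidence"],2),len(u),np.round(mu),"rect",np.round(cen),np.round(sz),"pca deg",round(np.degrees(np.arctan2(V[0,1],V[0,0])),1))
# paddle ends via rectification image: 1mm/px top view at z=20
def rect(c,x0,x1,y0,y1,z,s=1.0):
    xs=np.arange(x1,x0,-s); ys=np.arange(y1,y0,-s)
    X,Y=np.meshgrid(xs,ys,indexing="ij"); W=np.c_[X.ravel(),Y.ravel(),np.full(X.size,z)]
    M=np.array(c["camera_from_world"]); rv,_=cv2.Rodrigues(M[:3,:3])
    p,_=cv2.projectPoints(W,rv,M[:3,3],K(c),np.array(c["dist"],float)); p=p.reshape(*X.shape,2).astype(np.float32)
    return cv2.remap(c["color"],p[...,0],p[...,1],cv2.INTER_CUBIC)
a=rect(c,320,760,-440,-40,20); b=rect(c,380,600,20,420,55)
cv2.imwrite("pics/rect0.png",cv2.vconcat([a[:, :400],b[:150]]))
m=[]
for i in range(30):
    camera if 0 else None; s=read_state(); m.append(np.r_[s["wrist_force"],s["moment"]])
print(np.std(m,0))
E
python3 - <<'E'
import sys; sys.path.insert(0,'.')
from cell import *
import numpy as np
m=[]
for i in range(6): camera("wrist"); s=read_state(); m.append(np.r_[s["clock"],s["wrist_force"],s["moment"]])
print(np.round(m,3))
E
```

```text
paddle_a_mid 0.61 1279 [ 535. -156.] rect [ 510. -161.] [301.  58.] pca deg -174.2
tray_floor 0.66 11839 [ 528. -238.] rect [ 538. -240.] [429. 310.] pca deg -172.6
rail_top 0.94 2194 [478. 228.] rect [477. 233.] [ 60. 301.] pca deg 93.6
button_top 0.67 99 [644.  41.] rect [643.  40.] [28. 31.] pca deg 171.0
button_top 0.66 61 [417.  19.] rect [417.  19.] [19. 22.] pca deg -175.4
button_top 0.55 121 [227. 316.] rect [227. 316.] [32. 29.] pca deg -59.4
[2.22044605e-16 6.93889390e-17 0.00000000e+00 2.08166817e-17
 1.38777878e-17 3.46944695e-18]
[[ 1.2   -0.386  0.661  0.259  0.     0.02  -0.012]
 [ 1.25  -0.503  0.172 -0.948  0.031 -0.037  0.057]
 [ 1.3    0.753 -0.647 -0.464 -0.017  0.039 -0.008]
 [ 1.35   0.425  0.96   0.156  0.008  0.007  0.01 ]
 [ 1.4   -0.455  0.255 -0.469 -0.005 -0.005 -0.024]
 [ 1.45  -0.677  0.516  0.053  0.037 -0.018 -0.003]]
```

View pics/rect0.png

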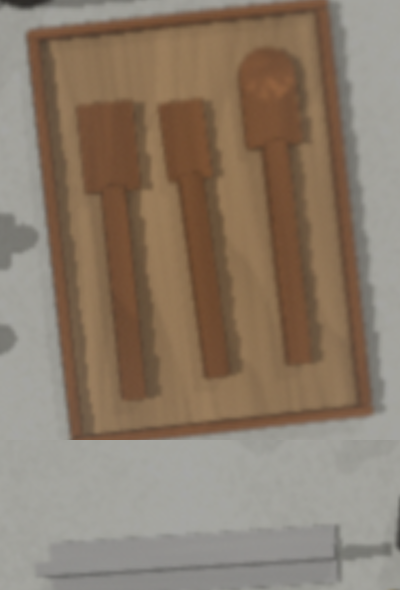

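send_rows --series '[[[17, 46, 0], -1.6, -0.2], [[17, 46, 0], -1.6, -0.2], [[17, 46, 0], -1.6, -0.2], [[17, 46, 0], -1.6, -0.2], [[17, 46, 0], -1.6, -0.2], [[17, 46, 0], -1.6, -0.2], [[17, 46, 0], -1.6, -0.2], [[17, 46, 0], -1.6, -0.2], [[17, 46, 0], -1.6, -0.2], [[17, 46, 0], -1.6, -0.2], [[17, 46, 0], -1.6, -0.2], [[17, 46, 0], -1.6, -0.2]]' --squeeze 40

```text
clock: 2.65
eef_pos: [417.3, 47.1, 303.0]
eef_rot: [3.141, -0.001, 0.062]
wrist_force: [1.1, 0.1, -0.3]
finger_gap: 56.5
finger_force: 0.0
```

send_rows --series '[[[13, 46, 0], 0, -0.2], [[13, 46, 0], 0, -0.2], [[13, 46, 0], 0, -0.2], [[13, 46, 0], 0, -0.2], [[0, 0, 0], 0, -0.2], [[0, 0, 0], 0, -0.2]]'

```text
clock: 3.25
eef_pos: [468.9, 229.5, 302.2]
eef_rot: [3.141, 0.001, 0.064]
wrist_force: [0.2, 0.0, -0.4]
finger_gap: 56.0
finger_force: 0.0
```

```bash
python3 - <<'E'
from h import *
c=camera("wrist"); cv2.imwrite("pics/wr0.png",c["color"]); s=read_state()
print(s["clock"],s["eef_pos"],s["eef_rot"],s["finger_gap"])
M=np.linalg.inv(np.array(c["camera_from_world"])); print(M[:3].round(2),c["fx"])
spots(["rail_top","button_top"],c)
E
```

```text
3.3 [468.8614672  228.63675304 302.41137562] [3.14122468e+00 5.40564224e-04 6.30721568e-02] 56.264003620772385
[[ 6.0000e-02 -9.7000e-01 -2.2000e-01  5.3517e+02]
 [-1.0000e+00 -6.0000e-02 -2.0000e-02  2.3329e+02]
 [ 0.0000e+00  2.3000e-01 -9.7000e-01  3.8310e+02]] 273.3826566982607
rail_top 0.61 [484. 235.  55.]
button_top 0.92 [518.  -4.  56.]
button_top 0.76 [647.  43.  58.]
button_top 0.7 [418.  19.  59.]
```

View pics/wr0.png

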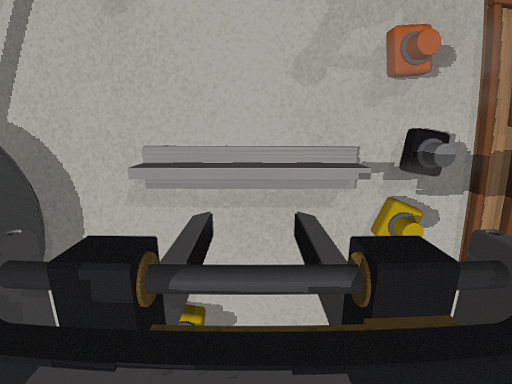

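```bash
python3 - <<'E'
from h import *
c=camera("wrist"); g=cv2.cvtColor(c["color"],cv2.COLOR_BGR2GRAY).astype(int)
for u in (150,250,340): print(u,list(zip(range(140,195),g[140:195,u])))
for v in (174,):print(g[v,120:136],g[v,362:380])
print(pix2w([[150,168],[150,180],[250,168],[250,180],[340,168],[340,180],[128,174],[371,174]],c,55).round(1)[:,:2])
x=camera("wrist")["color"][130:200,110:400]; cv2.imwrite("pics/wr0c.png",cv2.resize(x,(0,0),fx=2.7,fy=2.7,interpolation=0))
E
```

```text
150 [(140, np.int64(153)), (141, np.int64(156)), (142, np.int64(160)), (143, np.int64(162)), (144, np.int64(164)), (145, np.int64(166)), (146, np.int64(121)), (147, np.int64(115)), (148, np.int64(137)), (149, np.int64(136)), (150, np.int64(132)), (151, np.int64(137)), (152, np.int64(139)), (153, np.int64(139)), (154, np.int64(135)), (155, np.int64(135)), (156, np.int64(137)), (157, np.int64(140)), (158, np.int64(135)), (159, np.int64(134)), (160, np.int64(136)), (161, np.int64(137)), (162, np.int64(145)), (163, np.int64(81)), (164, np.int64(54)), (165, np.int64(55)), (166, np.int64(55)), (167, np.int64(48)), (168, np.int64(117)), (169, np.int64(138)), (170, np.int64(135)), (171, np.int64(134)), (172, np.int64(134)), (173, np.int64(134)), (174, np.int64(135)), (175, np.int64(135)), (176, np.int64(136)), (177, np.int64(135)), (178, np.int64(136)), (179, np.int64(135)), (180, np.int64(125)), (181, np.int64(129)), (182, np.int64(131)), (183, np.int64(126)), (184, np.int64(122)), (185, np.int64(124)), (186, np.int64(125)), (187, np.int64(124)), (188, np.int64(121)), (189, np.int64(161)), 
[... 2088 characters left out ...]
(175, np.int64(136)), (176, np.int64(136)), (177, np.int64(137)), (178, np.int64(138)), (179, np.int64(130)), (180, np.int64(126)), (181, np.int64(128)), (182, np.int64(130)), (183, np.int64(127)), (184, np.int64(128)), (185, np.int64(127)), (186, np.int64(129)), (187, np.int64(128)), (188, np.int64(126)), (189, np.int64(153)), (190, np.int64(146)), (191, np.int64(144)), (192, np.int64(160)), (193, np.int64(158)), (194, np.int64(158))]
[155 157 158 160 166 166 161 141 130 135 133 135 134 134 134 133] [ 95  94  93  96  95  94  87 133 153 152 154 163 166 161 155 153 155 158]
[[481.2 354.3]
 [466.2 354.7]
 [488.4 232.3]
 [473.6 231.4]
 [495.3 122.8]
 [480.5 120.8]
 [472.1 382.2]
 [490.4  83. ]]
```

View pics/wr0c.png

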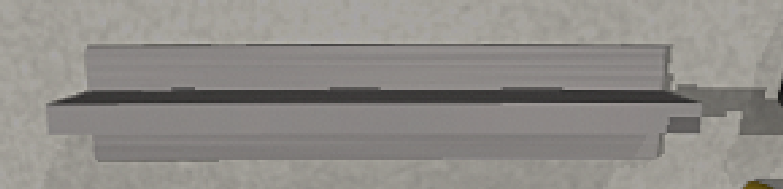

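send_rows --series '[[[5.5, -46, 0], 0.25, -0.2], [[5.5, -46, 0], 0.25, -0.2], [[5.5, -46, 0], 0.25, -0.2], [[5.5, -46, 0], 0.25, -0.2], [[5.5, -46, 0], 0.25, -0.2], [[5.5, -46, 0], 0.25, -0.2], [[5.5, -46, 0], 0.25, -0.2], [[5.5, -46, 0], 0.25, -0.2], [[5.5, -46, 0], 0.25, -0.2], [[5.5, -46, -20], 0.25, -0.2], [[5.5, -46, -30], 0.25, -0.2], [[5.5, -49, -35], 0.25, -0.2]]'

```text
clock: 4.7
eef_pos: [532.9, -315.5, 226.5]
eef_rot: [3.141, -0.001, 0.114]
wrist_force: [1.8, 0.0, -0.5]
finger_gap: 56.4
finger_force: 0.0
```

```bash
python3 - <<'E'
from h import *
c=camera("wrist"); cv2.imwrite("pics/wr1.png",c["color"]); s=read_state()
print(s["clock"],s["eef_pos"],s["eef_rot"],s["finger_gap"])
spots(["paddle_c_mid","paddle_a_mid","paddle_b_mid"],c)
E
```

```text
4.75 [ 531.38610478 -319.53678184  220.07277797] [-3.1387621   0.0048056   0.11102099] 55.85478690327551
paddle_c_mid 0.66 [ 555. -320.   18.]
paddle_a_mid 0.8 [ 507. -164.   14.]
paddle_b_mid 0.63 [ 521. -240.    9.]
```

View pics/wr1.png

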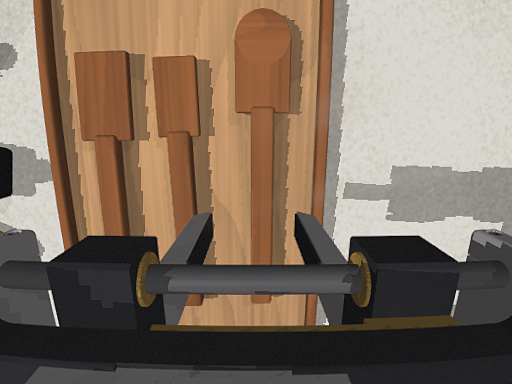

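send_rows --series '[[[0, 0, -35], 0, -0.2], [[0, 0, -35], 0, -0.2], [[0, 0, -25], 0, -0.2], [[0, 0, -11], 0, -0.2], [[0, 0, -5], 0, -0.2], [[0, 0, 0], 0, -0.2], [[0, 0, 0], 0, 1], [[0, 0, 0], 0, 1], [[0, 0, 0], 0, 1], [[0, 0, 0], 0, 1], [[0, 0, 0], 0, 1], [[0, 0, 0], 0, 1]]' --squeeze 55

```text
clock: 6.1
eef_pos: [533.7, -313.1, 116.2]
eef_rot: [3.141, -0.001, 0.115]
wrist_force: [-0.3, -2.0, 5.0]
finger_gap: 23.0
finger_force: 55.0
```

send_rows --series '[[[0, 0, 5], 0, 1], [[0, 0, 15], 0, 1], [[0, 0, 30], 0, 1], [[0, 0, 40], 0, 1], [[0, 0, 30], 0, 1], [[0, 0, 0], 0, 1], [[0, 0, 0], 0, 1], [[0, 0, 0], 0, 1]]'

```text
clock: 6.9
eef_pos: [533.1, -312.5, 234.2]
eef_rot: [-3.14, 0.002, 0.115]
wrist_force: [0.0, 0.3, -2.5]
finger_gap: 22.6
finger_force: 55.0
```

```bash
cat >> h.py <<'E'
def com(N=14):
    F=[];T=[]
    for i in range(N):
        c=camera("wrist"); s=read_state(); F.append(s["wrist_force"]); T.append(s["moment"])
    F=np.mean(F,0);T=np.mean(T,0); a=s["eef_rot"][2]
    R=np.array([[np.cos(a),np.sin(a)],[-np.sin(a),np.cos(a)]])
    # r x (0,0,Fz) = (ry Fz, -rx Fz)
    r=np.array([-T[1],T[0]])*1000/F[2]
    print("F",F.round(2),"T",T.round(4),"offset in tool-yaw frame x,y:",(R@r).round(1),"pos",s["eef_pos"].round(1),"yaw",round(np.degrees(a),1),"clk",s["clock"],"gap",round(s["finger_gap"],1),"grip",s["finger_force"])
    return c
E
python3 - <<'E'
from h import *
c=com(); cv2.imwrite("pics/wr2.png",c["color"])
E
```

```text
F [ 0.05  0.28 -2.44] T [0.0038 0.0475 0.0061] offset in tool-yaw frame x,y: [19.2 -3.8] pos [ 533.5 -312.8  235.7] yaw 6.6 clk 7.6 gap 23.0 grip 54.99855995178223
```

View pics/wr2.png

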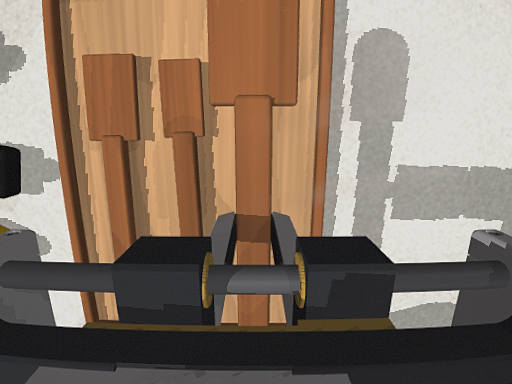

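```bash
python3 - <<'E'
from h import *
c=com(16)
n=cv2.undistortPoints(np.array([[[210,103.]],[[298,103.]]]),K(c),np.array(c["dist"],float)).reshape(-1,2)
d=56/np.linalg.norm(n[1]-n[0])
for q in n: print(w(np.r_[q*d,d],c)[:3].round(1))
s=camera("scene"); cv2.imwrite("pics/sc1.png",s["color"][60:300,60:360])
spots(["paddle_c_mid"],s);spots(["paddle_c_mid"],camera("top"))
E
```

```text
F [ 0.06 -0.06 -2.25] T [ 0.0125  0.044  -0.0016] offset in tool-yaw frame x,y: [18.7 -7.8] pos [ 533.5 -312.8  235.7] yaw 6.6 clk 8.4 gap 22.7 grip 54.998674392700195
[ 612.3 -276.8  136. ]
[ 618.7 -332.4  136.1]
paddle_c_mid 0.62 [ 549. -312.  135.]
paddle_c_mid 0.56 [ 556. -312.  133.]
```

View pics/sc1.png

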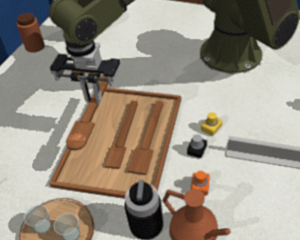

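send_rows --series '[[[-4, 20, 0], -0.25, 1], [[-4, 35, 0], -0.25, 1], [[-5, 42, 0], -0.25, 1], [[-5, 42, 0], -0.25, 1], [[-5, 42, 0], -0.25, 1], [[-5, 42, 0], -0.25, 1], [[-5, 42, 0], -0.25, 1], [[-5, 42, 0], -0.25, 1], [[-5, 42, 0], -0.25, 1], [[-5, 42, 0], -0.25, 1], [[-5, 42, 0], -0.25, 1], [[-5, 42, 0], -0.25, 1]]'

```text
clock: 9.8
eef_pos: [475.1, 163.9, 236.0]
eef_rot: [-3.141, -0.001, 0.062]
wrist_force: [0.9, 0.1, -2.2]
finger_gap: 23.2
finger_force: 55.0
```

send_rows --series '[[[-5, 42, 0], 0, 1], [[-5, 42, 0], 0, 1], [[-5, 38, 0], 0, 1], [[-4, 27, 0], 0, 1], [[0, 10, 0], 0, 1], [[0, 0, 0], 0, 1], [[0, 0, 0], 0, 1], [[0, 0, 0], 0, 1]]'

```text
clock: 10.6
eef_pos: [456.9, 320.0, 235.8]
eef_rot: [3.141, 0.0, 0.061]
wrist_force: [0.3, -0.1, -2.8]
finger_gap: 23.2
finger_force: 55.0
```

```bash
python3 - <<'E'
from h import *
com(8)
E
```

```text
F [ 0.09  0.39 -2.36] T [0.0246 0.0327 0.0016] offset in tool-yaw frame x,y: [ 13.2 -11.3] pos [456.6 321.1 235.7] yaw 3.6 clk 11.0 gap 22.9 grip 54.99865114688873
```

send_rows --series '[[[1, 0, -30], 0, 1], [[0, 0, -25], 0, 1], [[0, 0, -9], 0, 1], [[0, 0, -4], 0, 1], [[0, 0, -2], 0, 1], [[0, 0, 0], 0, 1], [[0, 0, 0], 0, 1]]'

```text
clock: 11.7
eef_pos: [457.8, 321.3, 166.6]
eef_rot: [-3.141, -0.001, 0.063]
wrist_force: [0.3, 0.6, -2.5]
finger_gap: 22.8
finger_force: 55.0
```

```bash
python3 - <<'E'
from h import *
com(6)
E
```

```text
F [-0.24 -0.1  -2.17] T [0.0079 0.0408 0.0124] offset in tool-yaw frame x,y: [18.6 -4.8] pos [457.6 321.2 165.9] yaw 3.6 clk 12.0 gap 22.9 grip 54.998613595962524
```

Not quite touching yet; lower 2 mm and release a little.

send_rows --series '[[[0, 0, -1], 0, 1], [[0, 0, -1], 0, 1], [[0, 0, 0], 0, 1], [[0, 0, 0], 0, 1]]'

```text
clock: 12.4
eef_pos: [457.5, 321.3, 164.9]
eef_rot: [-3.141, -0.0, 0.063]
wrist_force: [-6.1, -3.6, 13.0]
finger_gap: 22.6
finger_force: 55.0
```

```bash
python3 - <<'E'
from h import *
com(5)
E
```

```text
F [-6.59 -3.39 12.61] T [-0.6752  1.2696 -0.0436] offset in tool-yaw frame x,y: [-103.8  -47.1] pos [457.5 321.3 164.9] yaw 3.6 clk 12.65 gap 22.5 grip 55.005927085876465
```

send_rows --series '[[[0, 0, 0.5], 0, 1], [[0, 0, 0], 0, 0.45], [[0, 0, 0], 0, 0.4], [[0, 0, 0], 0, 0.35], [[0, 0, 0], 0, 0.35], [[0, 0, 0], 0, 0.35], [[0, 0, 0], 0, 0.35], [[0, 0, 0], 0, 0.35], [[0, 0, 0], 0, 0.35]]'

```text
clock: 13.55
eef_pos: [457.5, 321.2, 164.2]
eef_rot: [-3.142, -0.0, 0.063]
wrist_force: [-0.8, -1.0, 0.5]
finger_gap: 30.6
finger_force: 0.0
```

```bash
python3 - <<'E'
from h import *
c=com(2); s=camera("scene"); cv2.imwrite("pics/x.png",cv2.vconcat([c["color"],s["color"]])[:, :])
cv2.imwrite("pics/x1.png",cv2.hconcat([cv2.resize(c["color"],(400,300)),cv2.resize(s["color"][90:300,230:510],(400,300))]))
E
```

```text
F [-0.31  0.8   0.13] T [ 0.0219 -0.0107 -0.0191] offset in tool-yaw frame x,y: [ 94.9 167.1] pos [457.5 321.2 164.2] yaw 3.6 clk 13.65 gap 30.4 grip 0.0
```

View pics/x1.png

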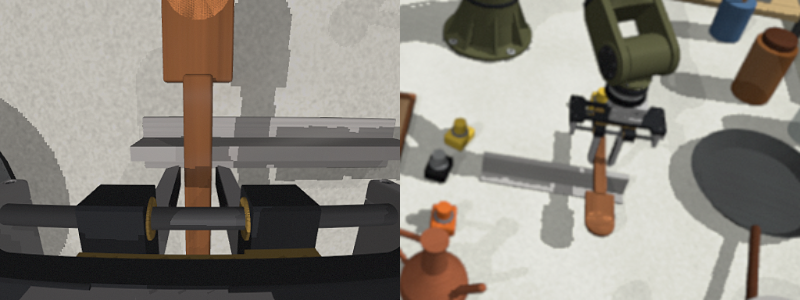

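send_rows --series '[[[0, 0, 0], 0, 0.1], [[0, 0, 0], 0, -0.2], [[0, 0, 10], 0, -0.2], [[0, 0, 30], 0, -0.2], [[0, 0, 30], 0, -0.2], [[0, -10, 5], 0, -0.2], [[0, -30, 0], 0, -0.2], [[4, -45, 0], 0.4, -0.2], [[4, -45, 0], 0.4, -0.2], [[4, -45, 0], 0.4, -0.2], [[4, -45, 0], 0.4, -0.2], [[4, -45, 0], 0.4, -0.2]]'

```text
clock: 14.9
eef_pos: [477.1, 54.2, 239.3]
eef_rot: [3.142, -0.0, 0.098]
wrist_force: [0.3, 0.1, -0.4]
finger_gap: 56.4
finger_force: 0.0
```

send_rows --series '[[[4, -45, 0], 0.4, -0.2], [[4, -45, 0], 0.4, -0.2], [[4, -45, 0], 0.4, -0.2], [[4, -45, 0], 0.4, -0.2], [[4, -45, 0], 0, -0.2], [[4, -45, 0], 0, -0.2], [[0, -20, 0], 0, -0.2], [[0, -10, 0], 0, -0.2], [[0, 0, 0], 0, -0.2], [[0, 0, 0], 0, -0.2]]'

```text
clock: 15.9
eef_pos: [501.5, -242.9, 239.2]
eef_rot: [-3.141, 0.0, 0.126]
wrist_force: [-0.1, 0.1, -0.7]
finger_gap: 56.3
finger_force: 0.0
```

```bash
cat >> h.py <<'E'
DIM={"a":(300,90,56),"b":(280,80,44),"c":(320,100,56)}
def model(k,mid,yaw,pitch,c):   # silhouette; pitch>0 = blade up
    L,B,W=DIM[k]; h=L/2
    boxes=[((-h,h-B),12,9),((h-B,h),W/2,5)]
    im=np.zeros((384,512),np.uint8)
    y=np.radians(yaw); p=np.radians(pitch)
    X=np.array([np.cos(y)*np.cos(p),np.sin(y)*np.cos(p),np.sin(p)]); Y=np.array([-np.sin(y),np.cos(y),0]); Z=np.cross(X,Y)
    M=np.array(c["camera_from_world"]); rv,_=cv2.Rodrigues(M[:3,:3])
    for (a,b),hw,ht in boxes:
        if k=="c" and b==h:
            th=np.linspace(-np.pi/2,np.pi/2,12); o=[(a,hw),(a,-hw)]+[(h-hw+hw*np.cos(t),hw*np.sin(t)) for t in th]
        else: o=[(a,hw),(a,-hw),(b,-hw),(b,hw)]
        W3=np.array([np.array(mid)+u*X+v*Y+s*ht*Z for u,v in o for s in (-1,1)])
        P,_=cv2.projectPoints(W3,rv,M[:3,3],K(c),np.array(c["dist"],float))
        cv2.fillConvexPoly(im,cv2.convexHull(P.reshape(-1,2).round().astype(np.int32)),1)
    return im>0
def fit(k,mid,yaw,pitch,views):
    """views: list of (cam, masks). refine x,y,z,yaw,pitch"""
    from scipy.optimize import minimize
    def iou(q):
        s=0
        for c,ms in views:
            m=model(k,q[:3],q[3],q[4],c); s+=max((m&x).sum()/(m|x).sum() for x in ms)
        return s/len(views)
    best=None
    for p in pitch:
        x0=np.array([*mid,yaw,p],float)
        r=minimize(lambda q:-iou(q),x0,method="Nelder-Mead",options=dict(initial_simplex=x0+np.vstack([np.zeros(5),np.diag([10,10,8,4,8])]),maxiter=150))
        if best is None or r.fun<best.fun: best=r
    print("fit",k,"mid",best.x[:3].round(1),"yaw",best.x[3].round(1),"pitch",best.x[4].round(1),"iou",round(-best.fun,2))
    return best.x
def views(names=("top","scene")):
    v=[]
    for n in names:
        c=camera(n); ms=[r["mask"] for r in regions_of("paddle_a_mid",c)]
        v.append((c,ms)); spots(["paddle_a_mid"],c)
    return v
E
python3 - <<'E'
from h import *
s=read_state(); print(s["clock"],s["eef_pos"],s["eef_rot"])
v=views(); cv2.imwrite("pics/v2.png",cv2.hconcat([v[0][0]["color"],v[1][0]["color"]]))
for c,ms in v: print(len(ms))
fit("c",(477,322,64),3.5,[0,20,-20],v)
fit("b",(521,-243,15),7,[0],v)
fit("a",(509,-163,15),6,[0],v)
E
```

```text
15.9 [ 501.47293761 -242.90831958  239.1719172 ] [-3.14124486e+00  2.27279961e-04  1.26062209e-01]
paddle_a_mid 0.95 [ 505. -159.   19.]
paddle_a_mid 0.69 [ 512. -163.   14.]
1
1
fit c mid [477. 322.  64.] yaw 3.5 pitch 0.0 iou 0.0
fit b mid [ 521. -243.   15.] yaw 7.0 pitch 0.0 iou 0.0
fit a mid [ 508.9 -161.    12.8] yaw 6.2 pitch 2.7 iou 0.86
```

```bash
cat >> h.py <<'E'
def check(k,mid,yaw,pitch,cams):
    v=[]
    for c in cams:
        ms=[r["mask"] for r in regions_of(f"paddle_{k}_mid",c)]
        print(k,len(ms),[w(r["point"],c)[:3].round().tolist() for r in spot_point(f"paddle_{k}_mid",c)])
        if ms: v.append((c,ms))
    return fit(k,mid,yaw,pitch,v) if v else None
E
python3 - <<'E'
from h import *
C=[camera("top"),camera("scene")]
check("c",(477,322,64),3.5,[0,20,-20],C)
check("b",(521,-243,15),7,[0],C)
E
```

```text
c 1 [[483.0, 320.0, 63.0]]
c 1 [[473.0, 321.0, 66.0]]
fit c mid [478.4 321.9  66.6] yaw 3.3 pitch 1.7 iou 0.88
b 1 [[506.0, -160.0, 14.0]]
b 2 [[521.0, -238.0, 16.0]]
fit b mid [ 520.5 -241.    13.1] yaw 8.7 pitch 2.1 iou 0.65
```

send_rows --series '[[[0, -1.5, -35], 0, -0.2], [[0, 0, -40], 0, -0.2], [[0, 0, -30], 0, -0.2], [[0, 0, -15], 0, -0.2], [[0, 0, -8], 0, -0.2], [[0, 0, -4], 0, -0.2], [[0, 0, 0], 0, -0.2], [[0, 0, 0], 0, -0.2]]'

```text
clock: 17.5
eef_pos: [502.0, -245.5, 108.4]
eef_rot: [3.141, -0.001, 0.126]
wrist_force: [-0.4, -0.2, -0.8]
finger_gap: 56.5
finger_force: 0.0
```

send_rows --series '[[[0, 0, 0], 0, 1], [[0, 0, 0], 0, 1], [[0, 0, 0], 0, 1], [[0, 0, 0], 0, 1], [[0, 0, 0], 0, 1], [[0, 0, 5], 0, 1], [[0, 0, 15], 0, 1], [[0, 0, 30], 0, 1], [[0, 0, 40], 0, 1], [[0, 0, 30], 0, 1], [[0, 0, 5], 0, 1], [[0, 0, 0], 0, 1]]'

```text
clock: 18.7
eef_pos: [501.5, -245.3, 232.9]
eef_rot: [3.141, -0.001, 0.125]
wrist_force: [-0.6, -0.0, -3.0]
finger_gap: 23.4
finger_force: 55.0
```

send_rows --series '[[[0, 0, 0], 0, 1], [[0, 0, 0], 0, 1], [[0, 0, 0], 0, 1]]'

```text
clock: 19.0
eef_pos: [501.3, -245.2, 231.0]
eef_rot: [-3.14, 0.002, 0.126]
wrist_force: [-0.6, -0.0, -2.0]
finger_gap: 23.6
finger_force: 55.0
```

```bash
python3 - <<'E'
from h import *
com(25)
C=[camera("top"),camera("scene"),camera("wrist")]
check("b",(521,-243,145),7,[0,10,-10],C[:2]); check("a",(509,-161,15),6,[0],C[:2])
E
```

```text
F [ 0.04  0.06 -2.23] T [0.0196 0.0617 0.0083] offset in tool-yaw frame x,y: [ 26.3 -12.2] pos [ 501.5 -245.3  232.2] yaw 7.2 clk 20.25 gap 23.0 grip 54.99130368232727
b 1 [[518.0, -246.0, 139.0]]
b 2 [[523.0, -240.0, 144.0]]
fit b mid [ 530.6 -244.2  134.5] yaw 11.9 pitch 11.2 iou 0.55
a 2 [[506.0, -161.0, 15.0]]
a 1 [[513.0, -161.0, 17.0]]
fit a mid [ 510.1 -160.7   15.7] yaw 6.2 pitch 2.8 iou 0.87
```

send_rows --series '[[[-3, 20, 0], -0.3, 1], [[-4, 35, 0], -0.3, 1], [[-4, 42, 0], -0.3, 1], [[-4, 42, 0], -0.3, 1], [[-4, 42, 0], -0.3, 1], [[-4, 42, 0], -0.3, 1], [[-4, 42, 0], -0.3, 1], [[-4, 42, 0], -0.3, 1], [[-4, 42, 0], -0.3, 1], [[-4, 42, 0], -0.3, 1], [[-4, 42, 0], -0.3, 1], [[-4, 30, 0], -0.3, 1]]'

```text
clock: 22.0
eef_pos: [454.0, 220.0, 232.4]
eef_rot: [-3.141, -0.0, 0.064]
wrist_force: [-0.1, -0.7, -2.1]
finger_gap: 23.4
finger_force: 55.0
```

send_rows --series '[[[0, 13, 0], 0, 1], [[0, 0, -25], 0, 1], [[0, 0, -25], 0, 1], [[0, 0, -12], 0, 1], [[0, 0, -5], 0, 1], [[0, 0, 0], 0, 1], [[0, 0, 0], 0, 1], [[0, 0, 0], 0, 1]]'

```text
clock: 22.8
eef_pos: [454.9, 230.7, 166.2]
eef_rot: [-3.141, -0.001, 0.063]
wrist_force: [0.3, 0.5, -1.4]
finger_gap: 23.4
finger_force: 55.0
```

```bash
python3 - <<'E'
from h import *
com(8)
C=[camera("top"),camera("scene")]
check("b",(474,232,70),3,[0,10,-10],C)
E
```

```text
F [-0.07 -0.02 -2.17] T [0.0378 0.0595 0.0092] offset in tool-yaw frame x,y: [ 26.2 -19.1] pos [454.5 230.7 165.3] yaw 3.6 clk 23.2 gap 23.5 grip 54.99128222465515
b 1 []
b 1 [[475.0, 234.0, 76.0]]
fit b mid [481.5 234.   52.8] yaw 1.5 pitch 13.2 iou 0.64
```

send_rows --series '[[[0, 0, -3], 0, 1], [[0, 0, -2], 0, 1], [[0, 0, -2], 0, 1], [[0, 0, -1], 0, 1], [[0, 0, 0], 0, 1], [[0, 0, 0], 0, 1]]'

```text
clock: 24.1
eef_pos: [454.6, 230.7, 157.2]
eef_rot: [-3.142, -0.0, 0.063]
wrist_force: [0.8, -0.9, -2.5]
finger_gap: 23.4
finger_force: 55.0
```

send_rows --series '[[[0, 0, -1], 0, 1], [[0, 0, 0], 0, 1], [[0, 0, 0], 0, 1]]'

```text
clock: 24.4
eef_pos: [454.6, 230.7, 156.3]
eef_rot: [-3.141, -0.0, 0.063]
wrist_force: [-0.3, 0.1, -1.5]
finger_gap: 23.6
finger_force: 55.0
```

send_rows --series '[[[0, 0, -1], 0, 1], [[0, 0, 0], 0, 1], [[0, 0, 0], 0, 1]]'

```text
clock: 24.7
eef_pos: [454.6, 230.8, 156.1]
eef_rot: [-3.141, -0.0, 0.063]
wrist_force: [-5.7, -2.5, 10.8]
finger_gap: 23.5
finger_force: 55.0
```

send_rows --series '[[[0, 0, 0.5], 0, 1], [[0, 0, 0], 0, 0.45], [[0, 0, 0], 0, 0.4], [[0, 0, 0], 0, 0.35], [[0, 0, 0], 0, 0.35], [[0, 0, 0], 0, 0.35], [[0, 0, 0], 0, 0.35], [[0, 0, 0], 0, 0.35], [[0, 0, 0], 0, 0.35]]'

```text
clock: 25.6
eef_pos: [454.5, 230.7, 155.7]
eef_rot: [3.142, -0.0, 0.063]
wrist_force: [0.5, -0.4, 0.1]
finger_gap: 30.6
finger_force: 0.0
```

```bash
python3 - <<'E'
from h import *
com(3); c=camera("wrist"); s=camera("scene"); 
cv2.imwrite("pics/x2.png",cv2.hconcat([cv2.resize(c["color"],(400,300)),cv2.resize(s["color"][90:300,230:510],(400,300))]))
check("c",(478,322,66),3.5,[0],[s]); check("b",(475,233,64),3.5,[0,20,-20],[s])
E
```

```text
F [ 0.23 -0.11  0.23] T [ 0.0513  0.0075 -0.0045] offset in tool-yaw frame x,y: [-19.  227.3] pos [454.5 230.7 155.7] yaw 3.6 clk 25.75 gap 30.8 grip 0.0
c 1 [[474.0, 319.0, 64.0]]
fit c mid [485.5 320.9  65.9] yaw 2.0 pitch 5.9 iou 0.8
b 1 [[470.0, 234.0, 66.0]]
fit b mid [443.5 235.   28.8] yaw 3.2 pitch 25.0 iou 0.88
```

View pics/x2.png

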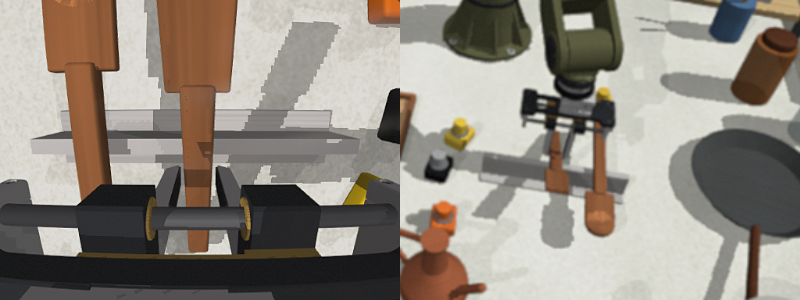

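send_rows --series '[[[0, 0, 0], 0, 0.1], [[0, 0, 0], 0, 0], [[0, 0, 10], 0, 0], [[0, 0, 20], 0, 0], [[0, 0, 20], 0, 0], [[0, 0, 0], 0, 0], [[0, 0, 0], 0, 0], [[0, 0, 0], 0, 0]]'

```text
clock: 26.85
eef_pos: [454.2, 230.5, 204.9]
eef_rot: [3.141, 0.001, 0.063]
wrist_force: [-0.0, -0.1, 0.6]
finger_gap: 47.0
finger_force: 0.0
```

```bash
python3 - <<'E'
from h import *
com(12); c=camera("top"); s=camera("scene"); 
check("b",(445,233,30),3.5,[20],[c,s]); print(s["shot"])
E
```

```text
F [-0.2   0.13  0.18] T [ 0.0474  0.0064 -0.0153] offset in tool-yaw frame x,y: [-18.4 259.5] pos [454.6 230.7 205.7] yaw 3.6 clk 27.45 gap 46.9 grip 0.0
b 1 []
b 1 [[467.0, 234.0, 65.0]]
fit b mid [449.3 233.   34.9] yaw 3.3 pitch 24.7 iou 0.6
128
```

send_rows --series '[[[0, 0, -25], 0, 0], [[0, 0, -20], 0, 0], [[0, 0, -10], 0, 0], [[0, 0, -4], 0, 0], [[0, 0, 0], 0, 1], [[0, 0, 0], 0, 1], [[0, 0, 0], 0, 1], [[0, 0, 0], 0, 1], [[0, 0, 0], 0, 1]]'

```text
clock: 28.65
eef_pos: [454.8, 230.8, 147.3]
eef_rot: [-3.141, -0.001, 0.063]
wrist_force: [-0.1, 0.2, 4.1]
finger_gap: 23.4
finger_force: 55.0
```

send_rows --series '[[[0, 0, 5], 0, 1], [[0, 0, 20], 0, 1], [[0, 0, 40], 0, 1], [[0, 0, 40], 0, 1], [[0, 0, 20], 0, 1], [[0, 0, 0], 0, 1], [[0, 0, 0], 0, 1]]'

```text
clock: 29.35
eef_pos: [454.2, 230.5, 270.8]
eef_rot: [3.141, 0.001, 0.063]
wrist_force: [0.4, -0.4, -3.5]
finger_gap: 23.6
finger_force: 55.0
```

```bash
python3 - <<'E'
from h import *
com(6); s=camera("scene"); 
check("c",(478,322,66),3.5,[0],[s]);check("b",(470,231,160),3.5,[20],[s])
E
```

```text
F [-0.23 -0.27 -2.4 ] T [ 0.0325  0.0543 -0.0151] offset in tool-yaw frame x,y: [ 21.8 -14.9] pos [454.4 230.6 270.8] yaw 3.6 clk 29.65 gap 23.4 grip 54.99508559703827
c 1 [[473.0, 318.0, 64.0]]
fit c mid [483.  320.6  69.5] yaw 2.9 pitch 2.7 iou 0.93
b 1 [[471.0, 236.0, 189.0]]
fit b mid [464.  233.7 166.5] yaw 1.3 pitch 29.2 iou 0.82
```

send_rows --series '[[[3, -20, 0], 0.3, 1], [[4, -35, 0], 0.3, 1], [[4, -42, 0], 0.3, 1], [[4, -42, 0], 0.3, 1], [[4, -42, 0], 0.3, 1], [[4, -42, 0], 0.3, 1], [[4, -42, 0], 0.3, 1], [[4, -42, 0], 0.3, 1], [[4, -42, 0], 0.3, 1], [[4, -42, 0], 0.3, 1], [[4, -42, 0], 0.3, 1], [[4, -30, 0], 0.3, 1]]'

```text
clock: 31.1
eef_pos: [501.3, -234.8, 271.6]
eef_rot: [3.141, -0.0, 0.124]
wrist_force: [0.5, 0.6, -2.3]
finger_gap: 23.6
finger_force: 55.0
```

send_rows --series '[[[0, -12, -20], 0, 1], [[0, 0, -40], 0, 1], [[0, 0, -30], 0, 1], [[0, 0, -10], 0, 1], [[0, 0, 0], 0, 1], [[0, 0, 0], 0, 1]]'

```text
clock: 31.7
eef_pos: [502.1, -244.5, 173.2]
eef_rot: [3.14, -0.002, 0.126]
wrist_force: [0.3, 0.4, -2.2]
finger_gap: 23.5
finger_force: 55.0
```

send_rows --series '[[[0, 0, -8], 0, 1], [[0, 0, -8], 0, 1], [[0, 0, -8], 0, 1], [[0, 0, -8], 0, 1], [[0, 0, -8], 0, 1], [[0, 0, -8], 0, 1], [[0, 0, 0], 0, 1]]' --squeeze 10

```text
clock: 32.4
eef_pos: [501.1, -244.1, 122.3]
eef_rot: [-3.14, 0.002, 0.125]
wrist_force: [0.5, -0.4, -2.7]
finger_gap: 23.6
finger_force: 10.0
```

send_rows --series '[[[0, 0, -5], 0, 1], [[0, 0, -5], 0, 1], [[0, 0, -3], 0, 1], [[0, 0, 0], 0, 1], [[0, 0, 0], 0, 1]]'

```text
clock: 32.9
eef_pos: [501.6, -244.3, 110.8]
eef_rot: [3.142, -0.0, 0.125]
wrist_force: [0.1, -0.1, -1.9]
finger_gap: 23.7
finger_force: 10.0
```

send_rows --series '[[[0, 0, 0], 0, 0.3], [[0, 0, 0], 0, 0], [[0, 0, 0], 0, -0.2], [[0, 0, 0], 0, -0.2], [[0, 0, 30], 0, -0.2], [[0, 0, 40], 0, -0.2], [[0, 0, 30], 0, -0.2], [[0, 0, 10], 0, -0.2], [[0, 0, 0], 0, -0.2]]'

```text
clock: 33.8
eef_pos: [501.8, -244.4, 221.6]
eef_rot: [3.14, -0.002, 0.125]
wrist_force: [-0.0, -0.1, -0.6]
finger_gap: 56.4
finger_force: 0.0
```

```bash
python3 - <<'E'
from h import *
print(read_state()["eef_pos"])
c=camera("wrist");s=camera("scene"); cv2.imwrite("pics/w3.png",c["color"])
check("b",(521,-242,15),7,[0],[c]);check("b",(521,-242,15),7,[0],[s])
E
```

```text
[ 501.75290313 -244.43891627  221.59942437]
b 1 [[520.0, -241.0, 9.0]]
fit b mid [ 521.4 -243.8  -13.2] yaw 7.4 pitch 16.6 iou 0.94
b 1 [[517.0, -240.0, 17.0]]
fit b mid [ 522.1 -241.1   18.8] yaw 7.3 pitch 3.7 iou 0.82
```

View pics/w3.png

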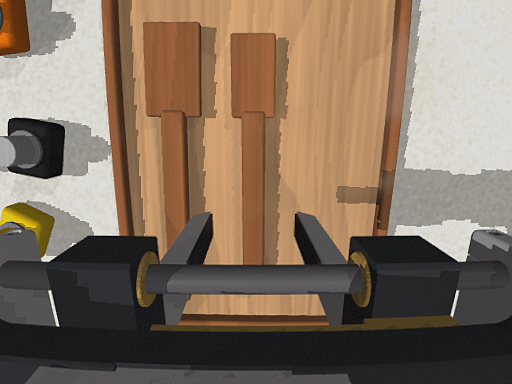

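send_rows --series '[[[17, 1.5, -20], 0, -0.2], [[0, 0, -35], 0, -0.2], [[0, 0, -30], 0, -0.2], [[0, 0, -15], 0, -0.2], [[0, 0, -8], 0, -0.2], [[0, 0, -4], 0, -0.2], [[0, 0, 0], 0, -0.2], [[0, 0, 0], 0, -0.2]]' --squeeze 55

```text
clock: 34.9
eef_pos: [518.9, -243.1, 109.8]
eef_rot: [3.141, -0.001, 0.125]
wrist_force: [-0.3, 0.5, -0.5]
finger_gap: 56.3
finger_force: 0.0
```

send_rows --series '[[[0, 0, 0], 0, 1], [[0, 0, 0], 0, 1], [[0, 0, 0], 0, 1], [[0, 0, 0], 0, 1], [[0, 0, 0], 0, 1], [[0, 0, 5], 0, 1], [[0, 0, 15], 0, 1], [[0, 0, 30], 0, 1], [[0, 0, 40], 0, 1], [[0, 0, 30], 0, 1], [[0, 0, 5], 0, 1], [[0, 0, 0], 0, 1]]'

```text
clock: 36.1
eef_pos: [518.5, -242.8, 234.4]
eef_rot: [3.141, -0.001, 0.126]
wrist_force: [0.1, 0.7, -2.8]
finger_gap: 23.4
finger_force: 55.0
```

```bash
python3 - <<'E'
from h import *
com(9)
E
```

```text
F [-0.02 -0.21 -2.42] T [0.0163 0.0159 0.0162] offset in tool-yaw frame x,y: [ 5.7 -7.5] pos [ 518.5 -242.8  233.2] yaw 7.2 clk 36.55 gap 23.0 grip 54.99870836734772
```

send_rows --series '[[[-3, 20, 0], -0.3, 1], [[-3, 35, 0], -0.3, 1], [[-3.5, 42, 0], -0.3, 1], [[-3.5, 42, 0], -0.3, 1], [[-3.5, 42, 0], -0.3, 1], [[-3.5, 42, 0], -0.3, 1], [[-3.5, 42, 0], -0.3, 1], [[-3.5, 42, 0], -0.3, 1], [[-3.5, 42, 0], -0.3, 1], [[-3.5, 42, 0], -0.3, 1], [[-3, 42, 0], -0.3, 1], [[-2, 30, 0], -0.3, 1]]'

```text
clock: 37.75
eef_pos: [479.0, 222.5, 233.7]
eef_rot: [-3.141, -0.0, 0.064]
wrist_force: [-0.1, 0.5, -2.1]
finger_gap: 23.5
finger_force: 55.0
```

send_rows --series '[[[0, 12, 0], 0, 1], [[0, 0, -25], 0, 1], [[0, 0, -25], 0, 1], [[0, 0, -12], 0, 1], [[0, 0, -5], 0, 1], [[0, 0, -3], 0, 1], [[0, 0, 0], 0, 1], [[0, 0, 0], 0, 1]]'

```text
clock: 38.55
eef_pos: [479.9, 232.2, 164.5]
eef_rot: [-3.141, -0.001, 0.063]
wrist_force: [-0.7, -0.1, -2.1]
finger_gap: 23.2
finger_force: 55.0
```

```bash
python3 - <<'E'
from h import *
com(5)
E
```

```text
F [ 0.38 -0.06 -2.28] T [ 0.0456  0.0214 -0.0013] offset in tool-yaw frame x,y: [  8.1 -20.5] pos [479.6 232.2 164. ] yaw 3.6 clk 38.8 gap 23.2 grip 54.99868333339691
```

send_rows --series '[[[0, 0, -2], 0, 1], [[0, 0, -2], 0, 1], [[0, 0, 0], 0, 1], [[0, 0, 0], 0, 1]]'

```text
clock: 39.2
eef_pos: [479.5, 232.2, 159.6]
eef_rot: [3.142, 0.0, 0.063]
wrist_force: [0.0, -0.1, -3.3]
finger_gap: 23.3
finger_force: 55.0
```

send_rows --series '[[[0, 0, -1], 0, 1], [[0, 0, 0], 0, 1], [[0, 0, 0], 0, 1]]'

```text
clock: 39.5
eef_pos: [479.5, 232.2, 158.7]
eef_rot: [3.142, 0.0, 0.063]
wrist_force: [0.2, -0.5, -2.8]
finger_gap: 23.6
finger_force: 55.0
```

send_rows --series '[[[0, 0, -0.7], 0, 1], [[0, 0, 0], 0, 1], [[0, 0, 0], 0, 1]]'

```text
clock: 39.8
eef_pos: [479.5, 232.2, 158.0]
eef_rot: [3.142, 0.0, 0.063]
wrist_force: [0.8, -0.3, -3.1]
finger_gap: 23.7
finger_force: 55.0
```

send_rows --series '[[[0, 0, -0.7], 0, 1], [[0, 0, 0], 0, 1], [[0, 0, 0], 0, 1]]'

```text
clock: 40.1
eef_pos: [479.6, 232.2, 157.8]
eef_rot: [-3.141, -0.0, 0.063]
wrist_force: [-2.0, -1.9, 5.6]
finger_gap: 23.3
finger_force: 55.0
```

send_rows --series '[[[0, 0, 0], 0, 0.46], [[0, 0, 0], 0, 0.44], [[0, 0, 0], 0, 0.4], [[0, 0, 0], 0, 0.35], [[0, 0, 0], 0, 0.35], [[0, 0, 0], 0, 0.35], [[0, 0, 0], 0, 0.35], [[0, 0, 0], 0, 0.35], [[0, 0, 0], 0, 0.35]]'

```text
clock: 41.0
eef_pos: [479.6, 232.2, 157.3]
eef_rot: [-3.142, -0.0, 0.063]
wrist_force: [-0.9, -0.3, 0.4]
finger_gap: 30.4
finger_force: 0.0
```

```bash
python3 - <<'E'
from h import *
s=camera("scene"); cv2.imwrite("pics/x4.png",s["color"])
check("c",(478,322,66),3.5,[0],[s]); check("b",(482,233,64),3.5,[0,20,-20],[s])
E
```

```text
c 2 [[475.0, 321.0, 63.0], [803.0, -67.0, -1.0]]
fit c mid [492.5 322.6  64.2] yaw 1.3 pitch 10.0 iou 0.82
b 1 []
fit b mid [500.8 234.3  54.3] yaw -0.3 pitch 16.2 iou 0.84
```

```bash
cat >> h.py <<'E'
def hyp(k,mid,yaw,c):
    ms=[r["mask"] for r in regions_of(f"paddle_{k}_mid",c)]
    o=[]
    for p in (0,5,10,20,-5,-10,-20):
        s=np.array(mid,float); d=482-s[0]   # rotate about bar
        m0=s+[d*(1-np.cos(np.radians(p))),0,-d*np.sin(np.radians(p))]
        o.append((p,round(max([0]+[max(((m:=model(k,m0+[dx,dy,dz],yaw,p,c))&x).sum()/(m|x).sum() for x in ms) for dx in (-3,0,3) for dy in (-3,0,3) for dz in (-1,2)]),2)))
    print(k,o)
E
python3 - <<'E'
from h import *
s=camera("scene"); t=camera("top")
for c in (s,t):
    hyp("c",(478,321.5,64),3.5,c); hyp("b",(482.5,232.3,64),3.6,c)
E
```

```text
c [(0, np.float64(0.78)), (5, np.float64(0.8)), (10, np.float64(0.74)), (20, np.float64(0.56)), (-5, np.float64(0.73)), (-10, np.float64(0.67)), (-20, np.float64(0.57))]
b [(0, np.float64(0.73)), (5, np.float64(0.75)), (10, np.float64(0.71)), (20, np.float64(0.55)), (-5, np.float64(0.67)), (-10, np.float64(0.65)), (-20, np.float64(0.56))]
c [(0, 0), (5, 0), (10, 0), (20, 0), (-5, 0), (-10, 0), (-20, 0)]
b [(0, np.float64(0.28)), (5, np.float64(0.28)), (10, np.float64(0.27)), (20, np.float64(0.28)), (-5, np.float64(0.28)), (-10, np.float64(0.29)), (-20, np.float64(0.22))]
```

send_rows --series '[[[0, 0, 0], 0, 0.1], [[0, 0, 0], 0, -0.2], [[0, 0, 10], 0, -0.2], [[0, 0, 30], 0, -0.2], [[0, 0, 30], 0, -0.2], [[0, -10, 10], 0, -0.2], [[1, -30, 0], 0.3, -0.2], [[2, -45, 0], 0.4, -0.2], [[2, -45, 0], 0.4, -0.2], [[2, -45, 0], 0.4, -0.2], [[2, -45, 0], 0.4, -0.2], [[2, -45, 0], 0.4, -0.2]]'

```text
clock: 42.75
eef_pos: [489.9, -35.1, 237.1]
eef_rot: [3.142, 0.0, 0.103]
wrist_force: [0.4, -0.1, -0.7]
finger_gap: 56.2
finger_force: 0.0
```

send_rows --series '[[[2, -45, 0], 0.4, -0.2], [[2, -45, 0], 0, -0.2], [[0, -30, 0], 0, -0.2], [[0, -10, 0], 0, -0.2], [[0, 0, 0], 0, -0.2], [[0, 0, 0], 0, -0.2]]'

```text
clock: 43.35
eef_pos: [494.4, -162.0, 237.1]
eef_rot: [-3.141, 0.0, 0.11]
wrist_force: [0.7, 0.9, 0.1]
finger_gap: 56.2
finger_force: 0.0
```

```bash
python3 - <<'E'
from h import *
s=camera("scene"); t=camera("top"); st=read_state(); print(st["eef_pos"],st["eef_rot"])
for c in (s,t):
    hyp("c",(478,321.5,64),3.5,c); hyp("b",(482.5,232.3,64),3.6,c)
check("a",(509,-161,15),6,[0],[t,s])
cv2.imwrite("pics/x5.png",np.vstack([cv2.resize(s["color"][130:270,150:430],(560,280)),cv2.resize(t["color"][120:280,100:400],(560,299))]))
E
```

```text
[ 494.58660415 -161.58448846  237.3129355 ] [-3.14142157e+00  5.29099359e-05  1.11311802e-01]
c [(0, np.float64(0.9)), (5, np.float64(0.88)), (10, np.float64(0.74)), (20, np.float64(0.5)), (-5, np.float64(0.83)), (-10, np.float64(0.76)), (-20, np.float64(0.63))]
b [(0, np.float64(0.81)), (5, np.float64(0.81)), (10, np.float64(0.7)), (20, np.float64(0.52)), (-5, np.float64(0.75)), (-10, np.float64(0.72)), (-20, np.float64(0.66))]
c [(0, np.float64(0.85)), (5, np.float64(0.85)), (10, np.float64(0.79)), (20, np.float64(0.66)), (-5, np.float64(0.83)), (-10, np.float64(0.75)), (-20, np.float64(0.59))]
b [(0, np.float64(0.85)), (5, np.float64(0.84)), (10, np.float64(0.78)), (20, np.float64(0.69)), (-5, np.float64(0.84)), (-10, np.float64(0.85)), (-20, np.float64(0.73))]
a 2 []
a 1 [[516.0, -162.0, 16.0], [481.0, 232.0, 67.0]]
fit a mid [ 510.9 -159.7   15.6] yaw 5.3 pitch 3.4 iou 0.64
```

View pics/x5.png

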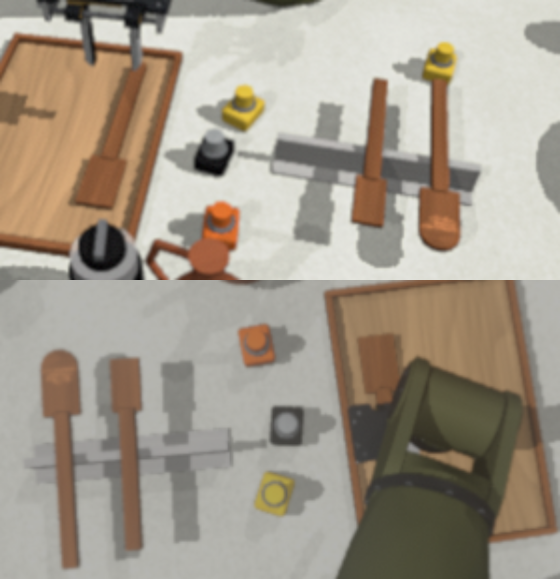

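send_rows --series '[[[0, -1, -35], 0, -0.2], [[0, 0, -40], 0, -0.2], [[0, 0, -28], 0, -0.2], [[0, 0, -14], 0, -0.2], [[0, 0, -8], 0, -0.2], [[0, 0, -4], 0, -0.2], [[0, 0, 0], 0, -0.2], [[0, 0, 0], 0, -0.2]]'

```text
clock: 44.65
eef_pos: [495.0, -164.0, 109.3]
eef_rot: [3.141, -0.001, 0.11]
wrist_force: [0.3, 0.7, 0.0]
finger_gap: 56.0
finger_force: 0.0
```

send_rows --series '[[[0, 0, 0], 0, 1], [[0, 0, 0], 0, 1], [[0, 0, 0], 0, 1], [[0, 0, 0], 0, 1], [[0, 0, 0], 0, 1], [[0, 0, 5], 0, 1], [[0, 0, 15], 0, 1], [[0, 0, 30], 0, 1], [[0, 0, 40], 0, 1], [[0, 0, 30], 0, 1], [[0, 0, 5], 0, 1], [[0, 0, 0], 0, 1]]'

```text
clock: 45.85
eef_pos: [494.5, -163.8, 233.3]
eef_rot: [3.141, -0.001, 0.11]
wrist_force: [-0.7, 0.6, -3.3]
finger_gap: 22.8
finger_force: 55.0
```

```bash
python3 - <<'E'
from h import *
com(8)
E
```

```text
F [-0.05  0.13 -2.56] T [ 0.0248 -0.0232  0.0207] offset in tool-yaw frame x,y: [-10.1  -8.6] pos [ 494.4 -163.8  232.6] yaw 6.3 clk 46.25 gap 23.6 grip 54.972683787345886
```

send_rows --series '[[[0, 20, 0], -0.3, 1], [[0.5, 35, 0], -0.3, 1], [[0.5, 42, 0], -0.3, 1], [[0.5, 42, 0], -0.3, 1], [[0.5, 42, 0], -0.3, 1], [[0.5, 42, 0], -0.3, 1], [[0.5, 42, 0], -0.3, 1], [[0, 30, 0], -0.3, 1], [[0, 12, 0], -0.3, 1], [[0, 0, -20], 0, 1], [[0, 0, -20], 0, 1], [[0, 0, -15], 0, 1]]'

```text
clock: 47.45
eef_pos: [497.3, 142.6, 177.0]
eef_rot: [3.141, 0.001, 0.062]
wrist_force: [0.7, 0.3, -2.6]
finger_gap: 23.6
finger_force: 55.0
```

send_rows --series '[[[0, 0, -10], 0, 1], [[0, 0, -5], 0, 1], [[0, 0, 0], 0, 1], [[0, 0, 0], 0, 1], [[0, 0, 0], 0, 1]]'

```text
clock: 47.95
eef_pos: [497.8, 143.2, 164.0]
eef_rot: [-3.141, -0.001, 0.063]
wrist_force: [0.2, 0.5, -3.2]
finger_gap: 23.3
finger_force: 55.0
```

```bash
python3 - <<'E'
from h import *
com(9)
E
```

```text
F [ 0.04 -0.37 -2.36] T [ 0.0261 -0.0128  0.0124] offset in tool-yaw frame x,y: [ -6.1 -10.7] pos [497.5 143.2 163.3] yaw 3.6 clk 48.4 gap 23.6 grip 54.97265696525574
```

send_rows --series '[[[-1, 0, -2], 0, 1], [[0, 0, -2], 0, 1], [[0, 0, -1], 0, 1], [[0, 0, 0], 0, 1], [[0, 0, 0], 0, 1]]'

```text
clock: 48.9
eef_pos: [496.6, 143.2, 158.3]
eef_rot: [3.142, 0.0, 0.063]
wrist_force: [0.8, 0.3, -1.9]
finger_gap: 23.3
finger_force: 55.0
```

send_rows --series '[[[0, 0, -0.7], 0, 1], [[0, 0, 0], 0, 1], [[0, 0, 0], 0, 1]]'

```text
clock: 49.2
eef_pos: [496.6, 143.2, 157.6]
eef_rot: [-3.142, -0.0, 0.063]
wrist_force: [-0.6, -0.5, -2.7]
finger_gap: 23.7
finger_force: 55.0
```

send_rows --series '[[[0, 0, -0.4], 0, 1], [[0, 0, 0], 0, 1], [[0, 0, 0], 0, 1]]'

```text
clock: 49.5
eef_pos: [496.6, 143.2, 157.4]
eef_rot: [-3.142, -0.0, 0.063]
wrist_force: [-1.1, -0.4, 1.5]
finger_gap: 23.6
finger_force: 55.0
```

Contact; release.

send_rows --series '[[[0, 0, 0], 0, 0.46], [[0, 0, 0], 0, 0.44], [[0, 0, 0], 0, 0.4], [[0, 0, 0], 0, 0.35], [[0, 0, 0], 0, 0.35], [[0, 0, 0], 0, 0.35], [[0, 0, 0], 0, 0.35], [[0, 0, 0], 0, 0.35], [[0, 0, 0], 0, 0.35]]'

```text
clock: 50.4
eef_pos: [496.5, 143.2, 157.2]
eef_rot: [3.142, 0.0, 0.063]
wrist_force: [-0.6, -0.0, 0.5]
finger_gap: 30.8
finger_force: 0.0
```

```bash
python3 - <<'E'
from h import *
s=camera("scene")
hyp("a",(511,144,64),3.6,s); hyp("c",(478,321.5,64),3.5,s); hyp("b",(482.5,232.3,64),3.6,s)
E
```

```text
a [(0, np.float64(0.72)), (5, np.float64(0.73)), (10, np.float64(0.64)), (20, np.float64(0.48)), (-5, np.float64(0.67)), (-10, np.float64(0.63)), (-20, np.float64(0.58))]
c [(0, np.float64(0.92)), (5, np.float64(0.88)), (10, np.float64(0.74)), (20, np.float64(0.51)), (-5, np.float64(0.84)), (-10, np.float64(0.77)), (-20, np.float64(0.64))]
b [(0, np.float64(0.66)), (5, np.float64(0.67)), (10, np.float64(0.61)), (20, np.float64(0.5)), (-5, np.float64(0.62)), (-10, np.float64(0.6)), (-20, np.float64(0.54))]
```

send_rows --series '[[[0, 0, 0], 0, 0.1], [[0, 0, 0], 0, 0], [[0, 0, 10], 0, 0], [[0, 0, 30], 0, 0], [[0, 0, 20], 0, 0], [[2, -20, 0], 0, 0.5], [[5, -40, 0], 0, 1], [[5, -40, 0], 0, 1], [[5, -30, 0], 0, 1], [[3, -17, 0], 0, 1], [[0, 0, 0], 0, 1], [[0, 0, 0], 0, 1]]'

```text
clock: 51.8
eef_pos: [516.5, -3.6, 217.7]
eef_rot: [-3.141, -0.0, 0.062]
wrist_force: [0.3, 1.0, -0.0]
finger_gap: 0.7
finger_force: 0.0
```

```bash
python3 - <<'E'
from h import *
st=read_state(); print(st["eef_pos"],st["finger_gap"])
s=camera("scene"); t=camera("top"); c=camera("wrist"); spots(["button_top"],c); spots(["button_top"],s)
for q in (s,t): hyp("a",(511,144,64),3.6,q); hyp("c",(478,321.5,64),3.5,q); hyp("b",(482.5,232.3,64),3.6,q)
cv2.imwrite("pics/x6.png",np.vstack([cv2.resize(s["color"][100:270,190:430],(480,340)),cv2.resize(c["color"][:,:],(340,255),interpolation=cv2.INTER_AREA).copy() if 0 else cv2.copyMakeBorder(cv2.resize(c["color"],(320,240)),0,0,0,160,0)]))
E
```

```text
[516.51603774  -3.63705962 217.6521983 ] 0.7227259550379633
button_top 0.93 [647.  42.  60.]
button_top 0.89 [520.  -1.  57.]
button_top 0.69 [648.  44.  61.]
button_top 0.5 [517.  -3.  60.]
button_top 0.43 [480. 233.  54.]
button_top 0.42 [224. 318.  65.]Traceback (most recent call last):
  File "<stdin>", line 4, in <module>
  File "h.py", line 75, in hyp
    o.append((p,round(max([0]+[max(((m:=model(k,m0+[dx,dy,dz],yaw,p,c))&x).sum()/(m|x).sum() for x in ms) for dx in (-3,0,3) for dy in (-3,0,3) for dz in (-1,2)]),2)))
                               ~~~^^^^^^^^^^^^^^^^^^^^^^^^^^^^^^^^^^^^^^^^^^^^^^^^^^^^^^^^^^^^^^^^^^^^^^^
ValueError: max() iterable argument is empty
```

```bash
sed -i 's/for x in ms) for dx/for x in (ms or [np.zeros((384,512),bool)])) for dx/' h.py; python3 - <<'E'
from h import *
s=camera("scene")
for q in (s,): hyp("a",(511,144,64),3.6,q); hyp("c",(478,321.5,64),3.5,q); hyp("b",(482.5,232.3,64),3.6,q)
cv2.imwrite("pics/x6.png",cv2.resize(s["color"][90:270,190:430],(720,540)))
E
```

```text
a [(0, np.float64(0.82)), (5, np.float64(0.8)), (10, np.float64(0.7)), (20, np.float64(0.5)), (-5, np.float64(0.75)), (-10, np.float64(0.7)), (-20, np.float64(0.65))]
c [(0, np.float64(0.88)), (5, np.float64(0.85)), (10, np.float64(0.72)), (20, np.float64(0.49)), (-5, np.float64(0.81)), (-10, np.float64(0.75)), (-20, np.float64(0.64))]
b [(0, np.float64(0.78)), (5, np.float64(0.8)), (10, np.float64(0.72)), (20, np.float64(0.53)), (-5, np.float64(0.73)), (-10, np.float64(0.71)), (-20, np.float64(0.65))]
```

View pics/x6.png

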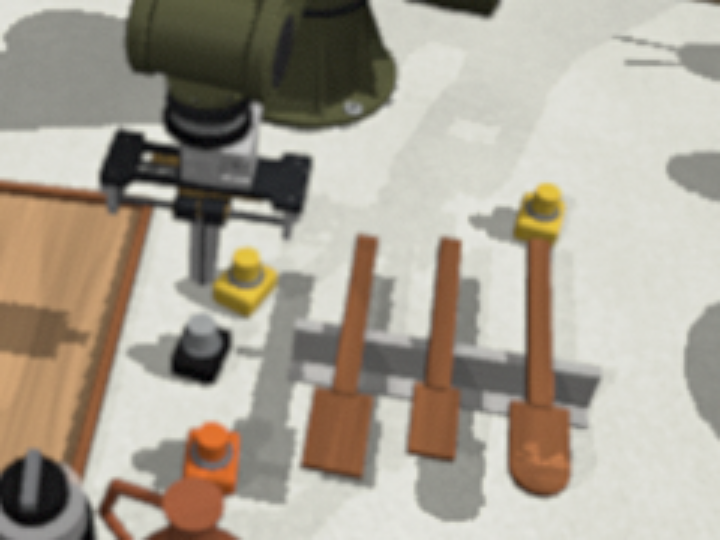

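send_rows --series '[[[1, 0, -25], 0, 1], [[0, 0, -20], 0, 1], [[0, 0, -10], 0, 1], [[0, 0, 0], 0, 1], [[0, 0, 0], 0, 1]]'

```text
clock: 52.8
eef_pos: [517.9, -3.8, 162.9]
eef_rot: [3.141, -0.001, 0.063]
wrist_force: [-1.4, 0.1, 0.2]
finger_gap: 0.2
finger_force: 0.0
```

send_rows --series '[[[0, 0, -2], 0, 1], [[0, 0, -2], 0, 1], [[0, 0, -2], 0, 1], [[0, 0, 0], 0, 1], [[0, 0, 0], 0, 1]]'

```text
clock: 53.3
eef_pos: [517.6, -3.8, 156.4]
eef_rot: [3.142, -0.0, 0.063]
wrist_force: [-0.1, -0.0, 1.6]
finger_gap: 0.4
finger_force: 0.5
```

send_rows --series '[[[0, 0, -2], 0, 1], [[0, 0, -1.5], 0, 1], [[0, 0, 0], 0, 1], [[0, 0, 0], 0, 1]]'

```text
clock: 53.7
eef_pos: [517.6, -3.8, 152.8]
eef_rot: [3.142, -0.0, 0.063]
wrist_force: [0.7, -0.1, 2.1]
finger_gap: 0.6
finger_force: 1.0
```

send_rows --series '[[[0, 0, -0.7], 0, 1], [[0, 0, 0], 0, 1]]'

```text
clock: 53.9
eef_pos: [517.6, -3.8, 152.0]
eef_rot: [3.142, -0.0, 0.063]
wrist_force: [1.9, -0.8, 1.7]
finger_gap: 0.6
finger_force: 1.1
```

send_rows --series '[[[0, 0, -0.7], 0, 1], [[0, 0, 0], 0, 1]]'

```text
clock: 54.1
eef_pos: [517.6, -3.8, 151.5]
eef_rot: [3.142, -0.0, 0.063]
wrist_force: [0.9, 0.1, 4.2]
finger_gap: 0.7
finger_force: 1.9
```

send_rows --series '[[[0, 0, 0], 0, 1], [[0, 0, 0], 0, 1], [[0, 0, 0], 0, 1]]'

```text
clock: 54.4
eef_pos: [517.6, -3.8, 151.4]
eef_rot: [3.142, -0.0, 0.063]
wrist_force: [0.5, -0.3, 4.5]
finger_gap: 0.2
finger_force: 2.5
```

send_rows --series '[[[0, 0, 0], 0, 1], [[0, 0, 0], 0, 1], [[0, 0, 0], 0, 1], [[0, 0, 0], 0, 1], [[0, 0, 0], 0, 1], [[0, 0, 0], 0, 1], [[0, 0, 0], 0, 1], [[0, 0, 0], 0, 1], [[0, 0, 0], 0, 1], [[0, 0, 0], 0, 1], [[0, 0, 0], 0, 1], [[0, 0, 0], 0, 1]]'

```text
clock: 55.6
eef_pos: [517.6, -3.8, 151.4]
eef_rot: [3.142, -0.0, 0.063]
wrist_force: [0.6, -0.3, 5.0]
finger_gap: 0.6
finger_force: 2.6
```

send_rows --series '[[[0, 0, -2], 0, 1], [[0, 0, -2], 0, 1], [[0, 0, -1.5], 0, 1], [[0, 0, -0.5], 0, 1], [[0, 0, 0], 0, 1]]'

```text
clock: 56.1
eef_pos: [517.7, -3.8, 145.9]
eef_rot: [3.141, -0.001, 0.063]
wrist_force: [-1.2, -0.2, 10.5]
finger_gap: 0.4
finger_force: 5.7
```

send_rows --series '[[[0, 0, -0.7], 0, 1], [[0, 0, 0], 0, 1]]'

```text
clock: 56.3
eef_pos: [517.7, -3.8, 145.3]
eef_rot: [3.141, -0.001, 0.063]
wrist_force: [-2.0, 0.7, 11.3]
finger_gap: 0.2
finger_force: 5.9
```

send_rows --series '[[[0, 0, -0.7], 0, 1], [[0, 0, 0], 0, 1], [[0, 0, 0], 0, 1]]'

```text
clock: 56.6
eef_pos: [517.8, -3.9, 145.0]
eef_rot: [3.141, -0.001, 0.063]
wrist_force: [-5.1, 0.2, 18.0]
finger_gap: 0.7
finger_force: 9.0
```

```bash
python3 - <<'E'
from h import *
print(read_state()["wrist_force"],read_state()["eef_pos"])
s=camera("scene")
hyp("a",(511,144,64),3.6,s); hyp("c",(478,321.5,64),3.5,s); hyp("b",(482.5,232.3,64),3.6,s)
E
```

```text
[-5.08242699  0.21800615 17.96297005] [517.82559058  -3.85123211 145.03884361]
a [(0, np.float64(0.82)), (5, np.float64(0.81)), (10, np.float64(0.69)), (20, np.float64(0.5)), (-5, np.float64(0.76)), (-10, np.float64(0.71)), (-20, np.float64(0.66))]
c [(0, np.float64(0.89)), (5, np.float64(0.87)), (10, np.float64(0.74)), (20, np.float64(0.5)), (-5, np.float64(0.82)), (-10, np.float64(0.76)), (-20, np.float64(0.63))]
b [(0, np.float64(0.82)), (5, np.float64(0.81)), (10, np.float64(0.71)), (20, np.float64(0.51)), (-5, np.float64(0.77)), (-10, np.float64(0.74)), (-20, np.float64(0.67))]
```

send_rows --series '[[[0, 0, 10], 0, 1], [[0, 0, 30], 0, 1], [[0, 0, 40], 0, 1], [[-3, 20, 0], 0, 0], [[-5, 40, 0], 0, 0], [[-5, 40, 0], 0, 0], [[-5, 30, 0], 0, 0], [[-3, 17, 0], 0, 0], [[0, 0, 0], 0, 0], [[0, 0, 0], 0, 0]]'

```text
clock: 57.8
eef_pos: [496.3, 142.9, 223.5]
eef_rot: [3.141, 0.001, 0.063]
wrist_force: [-1.2, -0.5, 0.7]
finger_gap: 46.4
finger_force: 0.0
```

send_rows --series '[[[0, 0, -20], 0, 0], [[0, 0, -25], 0, 0], [[0, 0, -15], 0, 0], [[0, 0, -5], 0, 0], [[0, 0, 0], 0, 0], [[0, 0, 0], 0, 1], [[0, 0, 0], 0, 1], [[0, 0, 0], 0, 1], [[0, 0, 0], 0, 1], [[0, 0, 0], 0, 1]]'

```text
clock: 58.8
eef_pos: [496.8, 143.2, 159.4]
eef_rot: [-3.142, -0.001, 0.063]
wrist_force: [-0.6, -0.8, 4.2]
finger_gap: 23.5
finger_force: 55.0
```

send_rows --series '[[[0, 0, 5], 0, 1], [[0, 0, 15], 0, 1], [[0, 0, 30], 0, 1], [[0, 0, 20], 0, 1], [[0, 0, 0], 0, 1], [[0, -20, 0], 0.3, 1], [[0, -35, 0], 0.3, 1], [[0, -42, 0], 0.3, 1], [[0, -42, 0], 0.3, 1], [[0, -42, 0], 0.3, 1], [[-1, -42, 0], 0.3, 1], [[-1, -42, 0], 0.3, 1]]'

```text
clock: 60.0
eef_pos: [493.8, -123.4, 227.5]
eef_rot: [-3.141, 0.002, 0.1]
wrist_force: [0.7, 1.2, -3.0]
finger_gap: 23.5
finger_force: 55.0
```

send_rows --series '[[[0, -30, 0], 0.3, 1], [[0, -12, 0], 0.3, 1], [[0, 0, -30], 0, 1], [[0, 0, -40], 0, 1], [[0, 0, -20], 0, 1], [[0, 0, -10], 0, 1], [[0, 0, 0], 0, 1], [[0, 0, 0], 0, 1]]'

```text
clock: 60.8
eef_pos: [494.9, -163.7, 129.6]
eef_rot: [3.141, -0.001, 0.11]
wrist_force: [0.8, -0.2, -2.9]
finger_gap: 23.4
finger_force: 55.0
```

send_rows --series '[[[0, 0, -8], 0, 1], [[0, 0, -5], 0, 1], [[0, 0, -3], 0, 1], [[0, 0, -1.5], 0, 1], [[0, 0, 0], 0, 1], [[0, 0, 0], 0, 0.4], [[0, 0, 0], 0, 0.2], [[0, 0, 0], 0, -0.1], [[0, 0, 0], 0, -0.1], [[0, 0, 30], 0, -0.1], [[0, 0, 40], 0, -0.1], [[0, 0, 40], 0, -0.1]]'

```text
clock: 62.0
eef_pos: [494.3, -163.7, 222.6]
eef_rot: [-3.141, 0.001, 0.11]
wrist_force: [0.3, 0.6, 0.5]
finger_gap: 51.7
finger_force: 0.0
```

send_rows --series '[[[0, 30, 0], -0.3, 0], [[-2, 45, 0], -0.3, 0], [[-2, 45, 0], -0.3, 0], [[-2, 45, 0], -0.3, 0], [[-2, 45, 0], -0.3, 0], [[-2, 45, 0], -0.3, 0], [[-2, 45, 0], -0.3, 0], [[-2, 45, 0], -0.3, 0], [[-1, 30, 0], -0.3, 0], [[0, 20, 0], 0, 0], [[0, 0, 0], 0, 0], [[0, 0, 0], 0, 0]]'

```text
clock: 63.2
eef_pos: [479.4, 230.9, 221.3]
eef_rot: [3.141, 0.0, 0.063]
wrist_force: [-0.5, -0.3, -0.2]
finger_gap: 47.0
finger_force: 0.0
```

```bash
python3 - <<'E'
from h import *
print(read_state()["eef_pos"],read_state()["eef_rot"])
s=camera("scene");t=camera("top")
hyp("c",(478,321.5,64),3.5,s); hyp("b",(482.5,232.3,64),3.6,s); check("a",(509,-161,15),6,[0],[t,s])
E
```

```text
[479.44203644 230.94498379 221.3006569 ] [3.14138799e+00 2.19685481e-04 6.33628089e-02]
c [(0, np.float64(0.89)), (5, np.float64(0.87)), (10, np.float64(0.74)), (20, np.float64(0.51)), (-5, np.float64(0.82)), (-10, np.float64(0.76)), (-20, np.float64(0.64))]
b [(0, np.float64(0.76)), (5, np.float64(0.76)), (10, np.float64(0.68)), (20, np.float64(0.51)), (-5, np.float64(0.71)), (-10, np.float64(0.7)), (-20, np.float64(0.64))]
a 1 [[505.0, -163.0, 18.0]]
a 1 [[511.0, -162.0, 15.0]]
fit a mid [ 510.4 -161.3   17.8] yaw 7.0 pitch 1.6 iou 0.91
```

send_rows --series '[[[0, 1, -20], 0, 0], [[0, 0, -25], 0, 0], [[0, 0, -13], 0, 0], [[0, 0, -4], 0, 0], [[0, 0, 0], 0, 0], [[0, 0, 0], 0, 1], [[0, 0, 0], 0, 1], [[0, 0, 0], 0, 1], [[0, 0, 0], 0, 1], [[0, 0, 0], 0, 1]]'

```text
clock: 64.6
eef_pos: [479.8, 232.1, 160.0]
eef_rot: [-3.142, -0.001, 0.063]
wrist_force: [-1.0, -2.6, 6.7]
finger_gap: 23.3
finger_force: 55.0
```

send_rows --series '[[[0, 0, 5], 0, 1], [[0, 0, 15], 0, 1], [[0, 0, 30], 0, 1], [[0, 0, 25], 0, 1], [[3, -20, 0], 0.3, 1], [[4, -35, 0], 0.3, 1], [[4, -42, 0], 0.3, 1], [[4, -42, 0], 0.3, 1], [[4, -42, 0], 0.3, 1], [[4, -42, 0], 0.3, 1], [[4, -42, 0], 0.3, 1], [[3, -42, 0], 0.3, 1]]'

```text
clock: 65.8
eef_pos: [509.3, -76.4, 234.5]
eef_rot: [-3.141, 0.0, 0.105]
wrist_force: [0.8, -0.2, -2.0]
finger_gap: 23.2
finger_force: 55.0
```

send_rows --series '[[[3, -42, 0], 0.3, 1], [[3, -42, 0], 0.3, 1], [[2, -42, 0], 0.3, 1], [[1, -30, 0], 0.3, 1], [[0, -13, 0], 0, 1], [[0, 0, -30], 0, 1], [[0, 0, -40], 0, 1], [[0, 0, -20], 0, 1], [[0, 0, -10], 0, 1], [[0, 0, 0], 0, 1], [[0, 0, 0], 0, 1]]'

```text
clock: 66.9
eef_pos: [519.0, -243.7, 135.6]
eef_rot: [3.141, -0.001, 0.126]
wrist_force: [0.2, -0.1, -1.1]
finger_gap: 23.4
finger_force: 55.0
```

send_rows --series '[[[0, 0, -12], 0, 1], [[0, 0, -6], 0, 1], [[0, 0, -3], 0, 1], [[0, 0, -1.5], 0, 1], [[0, 0, 0], 0, 1], [[0, 0, 0], 0, 0.4], [[0, 0, 0], 0, 0.2], [[0, 0, 0], 0, -0.1], [[0, 0, 0], 0, -0.1], [[0, 0, 30], 0, -0.1], [[0, 0, 40], 0, -0.1], [[0, 0, 40], 0, -0.1]]'

```text
clock: 68.1
eef_pos: [518.3, -243.7, 223.1]
eef_rot: [-3.141, 0.001, 0.125]
wrist_force: [-0.3, 0.2, -0.1]
finger_gap: 51.8
finger_force: 0.0
```

send_rows --series '[[[-2, 30, 0], -0.3, 0], [[-5, 45, 0], -0.3, 0], [[-5, 45, 0], -0.3, 0], [[-5, 45, 0], -0.3, 0], [[-5, 45, 0], -0.3, 0], [[-5, 45, 0], -0.3, 0], [[-5, 45, 0], -0.3, 0], [[-5, 45, 0], -0.3, 0], [[-5, 45, 0], -0.3, 0], [[-5, 45, 0], -0.3, 0], [[-5, 45, 0], -0.3, 0], [[-5, 40, 0], -0.3, 0]]'

```text
clock: 69.3
eef_pos: [461.0, 278.3, 222.2]
eef_rot: [-3.141, -0.0, 0.063]
wrist_force: [0.6, -0.4, -0.5]
finger_gap: 47.5
finger_force: 0.0
```

send_rows --series '[[[-4, 30, 0], 0, 0], [[0, 14, 0], 0, 0], [[0, 0, 0], 0, 0], [[0, 0, 0], 0, 0]]'

```text
clock: 69.7
eef_pos: [457.8, 319.3, 221.8]
eef_rot: [3.141, 0.0, 0.062]
wrist_force: [-0.5, -0.4, 0.8]
finger_gap: 46.6
finger_force: 0.0
```

```bash
python3 - <<'E'
from h import *
print(read_state()["eef_pos"],read_state()["eef_rot"])
s=camera("scene");t=camera("top")
hyp("c",(478,321.5,64),3.5,s); check("a",(509,-161,15),6,[0],[t,s]); check("b",(521,-242,15),7,[0],[t,s])
E
```

```text
[457.77234256 319.26641755 221.7851232 ] [3.14126983e+00 2.58407423e-04 6.23395824e-02]
c [(0, np.float64(0.81)), (5, np.float64(0.8)), (10, np.float64(0.71)), (20, np.float64(0.52)), (-5, np.float64(0.76)), (-10, np.float64(0.71)), (-20, np.float64(0.62))]
a 1 [[506.0, -162.0, 15.0], [800.0, -70.0, -1.0]]
a 1 [[511.0, -162.0, 13.0], [479.0, 232.0, 52.0]]
fit a mid [ 511.6 -161.4   17.1] yaw 5.5 pitch 2.0 iou 0.9
b 1 [[515.0, -246.0, 13.0]]
b 2 [[519.0, -239.0, 18.0]]
fit b mid [ 522.  -242.2   16. ] yaw 8.0 pitch 2.8 iou 0.91
```

send_rows --series '[[[10, 2.5, -20], 0, 0], [[0, 0, -25], 0, 0], [[0, 0, -13], 0, 0], [[0, 0, -4], 0, 0], [[0, 0, 0], 0, 0], [[0, 0, 0], 0, 1], [[0, 0, 0], 0, 1], [[0, 0, 0], 0, 1], [[0, 0, 0], 0, 1], [[0, 0, 0], 0, 1]]'

```text
clock: 71.25
eef_pos: [467.7, 322.7, 160.5]
eef_rot: [-3.141, -0.001, 0.063]
wrist_force: [-1.6, -2.0, 6.0]
finger_gap: 22.9
finger_force: 55.0
```

send_rows --series '[[[0, 0, 5], 0, 1], [[0, 0, 15], 0, 1], [[0, 0, 30], 0, 1], [[0, 0, 25], 0, 1], [[3, -20, 0], 0.2, 1], [[5, -35, 0], 0.2, 1], [[5, -42, 0], 0.2, 1], [[5, -42, 0], 0.2, 1], [[5, -42, 0], 0.2, 1], [[5, -42, 0], 0.2, 1], [[5, -42, 0], 0.2, 1], [[5, -42, 0], 0.2, 1]]'

```text
clock: 72.45
eef_pos: [505.5, 14.0, 236.0]
eef_rot: [3.142, -0.001, 0.091]
wrist_force: [1.6, -0.2, -1.8]
finger_gap: 23.1
finger_force: 55.0
```

send_rows --series '[[[5, -42, 0], 0.2, 1], [[5, -42, 0], 0.2, 1], [[5, -42, 0], 0.2, 1], [[5, -42, 0], 0.2, 1], [[5, -42, 0], 0.2, 1], [[5, -42, 0], 0.2, 1], [[4, -42, 0], 0, 1], [[3, -30, 0], 0, 1], [[0, -15, 0], 0, 1], [[0, 0, 0], 0, 1], [[0, 0, 0], 0, 1]]'

```text
clock: 73.55
eef_pos: [542.5, -322.5, 235.1]
eef_rot: [-3.141, 0.0, 0.112]
wrist_force: [-0.2, 0.2, -2.7]
finger_gap: 23.3
finger_force: 55.0
```

send_rows --series '[[[0, -2, -30], 0, 1], [[0, 0, -40], 0, 1], [[0, 0, -25], 0, 1], [[0, 0, -12], 0, 1], [[0, 0, -8], 0, 1], [[0, 0, -4], 0, 1], [[0, 0, -2], 0, 1], [[0, 0, 0], 0, 1], [[0, 0, 0], 0, 1]]'

```text
clock: 74.45
eef_pos: [542.8, -325.5, 114.7]
eef_rot: [3.141, -0.001, 0.112]
wrist_force: [0.1, -0.2, -1.6]
finger_gap: 22.9
finger_force: 55.0
```

send_rows --series '[[[0, 0, -1], 0, 1], [[0, 0, 0], 0, 0.4], [[0, 0, 0], 0, 0.2], [[0, 0, 0], 0, -0.1], [[0, 0, 0], 0, -0.1], [[0, 0, 20], 0, -0.1], [[0, 0, 40], 0, -0.1], [[0, 0, 50], 0, -0.1], [[-20, 0, 30], 0, -0.1], [[-40, -20, 0], 0, -0.1], [[-40, -20, 0], 0, -0.1], [[-40, -20, 0], 0, -0.1]]'

```text
clock: 75.65
eef_pos: [401.1, -385.6, 253.3]
eef_rot: [3.141, -0.0, 0.112]
wrist_force: [-0.0, -0.1, 0.6]
finger_gap: 51.4
finger_force: 0.0
```

send_rows --series '[[[-30, -30, 0], 0, -0.1], [[-30, -40, 0], 0, -0.1], [[-20, -20, 0], 0, -0.1], [[0, 0, 0], 0, -0.1], [[0, 0, 0], 0, -0.1]]'

```text
clock: 76.15
eef_pos: [322.4, -475.3, 252.9]
eef_rot: [-3.141, -0.0, 0.11]
wrist_force: [0.1, 0.3, -0.4]
finger_gap: 51.6
finger_force: 0.0
```

```bash
python3 - <<'E'
from h import *
print(read_state()["eef_pos"],read_state()["clock"])
s=camera("scene");t=camera("top"); cv2.imwrite("pics/end.png",cv2.resize(np.hstack([s["color"][100:300,80:310],t["color"][90:290,200:430]]),(800,348)))
for k,m in (("a",(510,-161,15)),("b",(521,-242,15)),("c",(555,-324,15))): check(k,m,7,[0],[t,s])
E
```

```text
[ 322.40048889 -475.32926157  252.87249747] 76.15
a 0 [[506.0, -159.0, 17.0]]
a 1 [[516.0, -162.0, 13.0]]
fit a mid [ 511.8 -162.7   18. ] yaw 6.2 pitch 2.5 iou 0.89
b 1 [[514.0, -247.0, 10.0]]
b 1 [[521.0, -239.0, 18.0]]
fit b mid [ 522.5 -242.2   15. ] yaw 7.5 pitch 0.3 iou 0.9
c 1 [[556.0, -323.0, 15.0]]
c 1 [[549.0, -328.0, 17.0]]
fit c mid [ 552.7 -324.2   17.9] yaw 7.4 pitch 1.4 iou 0.86
```

View pics/end.png

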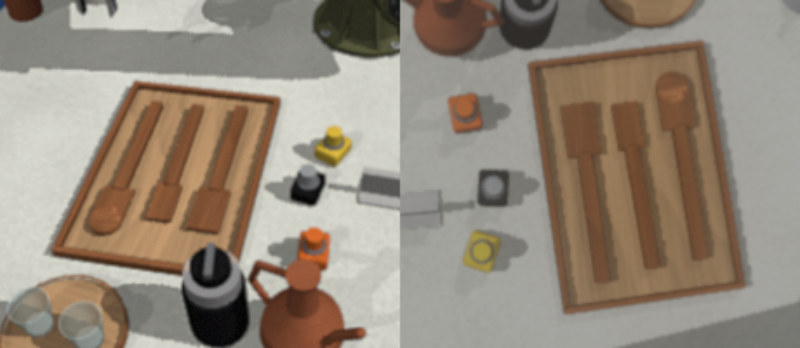

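All three paddles lie flat in the tray, clear of each other, and the pot and grinder stand where they were.

```bash
python3 -c "
from cell import *
print(sign_off())"
```

```text
the job is handed in; nothing more can be done
None
```

The job is handed in: all three paddles balanced level on the bar (one tipped at first and I placed it again), the button was held at its halfway stop for about 1.5 s and then pressed fully down, all the paddles lie flat in the tray again, and the pot and grinder were left alone.

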